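Hang pipe shoes on the hanging line and run them under the hood

ROBOT

A 6-joint arm with a two-finger parallel gripper is mounted at the origin on the work surface. World frame = base frame: x ahead of the robot, y to its left, z up, the work surface at z = 0. Lengths are in mm, angles in rad, forces in N, time in s.
With the tool pointing down it reaches from about 350 to 775 mm from the base axis. Payload 7.3 kg.
Tool frame: the origin (TCP) lies midway between the tips of the shut fingers; the grasp point (between the pads) lies 19 mm behind it (bot.hold_point_z is the distance from the TCP to the grasp point, in mm); z points along the fingers, y is the direction in which the jaws open and shut (so a half turn about z gives the same grasp; the last joint's range is limited). The gripper opens to 92 mm and grips with 3 to 60 N. Pads are 19 mm wide; open, the fingers measure 130 mm over their backs; the gripper's body (75 mm by 190 mm) begins 47 mm behind the grasp point.
Start: joints at [1.067, 0.342, 1.524, -0, 1.275, -0.146], TCP at [183.849, 491.777, 226.741] pointing down, gripper open.
Joint ranges: [-2.53, 2.53], [-0.77, 2.02], [0.04, 2.7], [-1, 4.14], [0.28, 2.66], [-3.11, 3.11]. Speed limits (rad/s): [2.57, 2.57, 3.14, 3.14, 3.14, 3.14].

INTERFACE

Orientations are given as [roll, pitch, yaw] about the fixed x, y, z axes, in that order (R = Rz(yaw) Ry(pitch) Rx(roll)).
In Python, from plant import bot gives the robot as it stands.
- The arm moves only by the tool servo_tool, never from a script. Its argument "series" is a list of rows, each a list of 5 numbers: the opening, from 0 (shut) to 1 (fully open), then the shift along the tool's x, y, z each as a share of 50 mm, from -1 to 1, then the turn about the tool's z as a share of 90 degrees, from -1 to 1. In form: [[gripper, tx, ty, tz, spin], ...]. A call has 1 to 20 rows; each row shifts and turns the commanded pose from where the row before left it, along the tool's axes as they then stand; what a row does not reach is not made up. A row lasts 1/8 s, in which the tool goes at most 62.5 mm and 10.7 degrees, less where a joint would pass 70% of its speed; a pose out of reach is approached as far as the arm can. A call with a number of a shift or a turn outside -1 to 1 is refused whole. A call with a gripper value outside its range is refused whole. The fingers move at their own pace and stop on an object; the grip force is fixed at half the most. Time passes only in rows, so rows that do not move let the fingers close. It gives the time, the measured TCP pose, the force and the opening at its end, in the units of the state.
- bot.get_obs(): the state, without advancing time (a new reading comes with each control period).
- bot.capture(name): name is "scene" or "side" or "wrist"; returns the picture (384x512x3 uint8, red, green, blue); there is no depth.
- bot.camera_model(name): a dict with "mtx" (3x3 intrinsics, pixels), "world_from_camera" (4x4, takes a point from camera to world coordinates). Camera axes: x right, y up, looking along -z (the intrinsics and any distortion apply to the point x, -y, -z); pixel columns grow to the right and rows downward; lengths in mm; the calibration is good to about 2 mm. A picture is of the moment at which its call begins: read the wrist's pose just before it. camera_model takes no time and is no camera call; for the wrist camera it gives the pose at the moment of the call.
- bot.close_job(): hands the job in, once; it reports no verdict.
Trained networks look in the newest picture that a camera, given by its name, has taken for a name from the list of things; names that differ only in an ending like _2 or _b are one class to them, and where a whole thing is asked for, a point or a joint stands for the part that bears it (a point fixed in the world has none). Each returns a list of dicts, best first, with "p" (0 to 1); they miss things now and then, are a little off and sometimes report something else, mostly with a low value. They report only what shows in the picture. A call takes as long as a camera call.
- bot.outline_of(camera, label): "mask" (384x512 bool, what is visible of it).
- bot.pinpoint(camera, label): "point" ([x, y, z] in mm, in the coordinates of the camera as it stood for that picture, good to about 4 mm: a listed point, or the origin of a listed thing).
The state is a dict: "time": time; "joint_positions": joint angles; "dq": joint speeds; "tau": joint torques, N m; "tool_pos": TCP position; "tcp_rot": TCP orientation; "contact_force": force on the tool from outside, world axes, zero at the start; "moment": the same for the moment, N m; "grip_width": finger opening in mm.
Only numpy, scipy, OpenCV 4.12 (cv2) and the standard library are available. Lean on these libraries where they do the work, as an engineer would, in place of code of your own. Each camera call takes 0.05 s, during which the arm holds its last target.

TASK

Draw the carriage of the hanging line out from under the hood until it meets the loading stop (the end away from the hood). Then put the lower end of an S-hook from the stand through the hole of each pipe shoe on the table, and hang the hook with its shoe on the carriage's bar, one shoe in each space between the collars and not touching one another; when all the shoes hang, push the carriage gently, without slamming, all the way under the hood to the other stop and leave everything hanging still. Leave the other things on the table where they are.

Things in the scene. Friction and masses are not known exactly. Their poses are not given: they have to be found in the camera images.
- shoe1: steel pipe shoe, an upside-down T, 0.3 to 0.5 kg: foot 64 x 54 x 6 mm, upright web 5 mm thick, 54 mm wide, over the foot's middle, up to 106 mm. One round hole of 30 mm diameter through the web, centre 78 mm above the foot's underside, on the middle line. Origin: centre of the foot's underside; z up, x square to the web (along the hole), y along the web. Both sides alike. Two or three shoes are present.
- shoe2: pipe shoe like shoe1; absent in some starts
- shoe3: pipe shoe like shoe1; absent in some starts
- hook1: S-hook of 8 mm steel wire, 150 mm tall, 8 mm thick, 90 g, in its x-z plane. Origin: lowest point; z up. Flat grip tab on top, 30 (x) x 8 (y) mm, 124 to 150 mm up. Upper loop opens down: wire centres at x = -16 (back, straight from 74 mm up) and +16 mm (tip, ends 98 mm up), inner top 116 mm up, 24 mm wide inside. Lower loop: see hook2. Starts hanging on the stand bar, tab up.
- hook2: S-hook like hook1. All hooks: from the upper back the wire crosses over to x = +11 mm at 46 mm up and runs straight down to the lower loop, which opens upward: wire centres at x = +11 (back) and -11 mm (tip, ends 19 mm up, so it points to the hook's -x side), 14 mm wide inside, top of the wire in the bend 8 mm up.
- hook3: S-hook like hook1. All hooks: to come off a bar a hook rises about 30 mm, then moves to its own -x side, clear of the bar; to hang it, do the reverse.
- stand_bar (a point): middle of the top of the hook stand's fixed bar, 140 mm above the table: flat bar 12 mm wide (x), 10 mm high, 164 mm long between two end posts, along the point's y. The three hooks start on it 52 mm apart, their x axes square to the bar, along the point's x.
- bar (a point): middle of the top of the carriage's hanging bar, 240 mm up: 12 mm wide (x), 10 mm high, along y, 234 mm long between two side arms. Collars (4 mm thick, 5 mm proud of the top) at y = -39 and +39 mm make three spaces with middles at y = -78, 0, +78 mm. Free on the robot's side (-x); track 60 to 100 mm behind it (+x), below 240 mm. A shoe hung right has its foot 201 mm below this point.
- handle (a point): top of the carriage's handle: upright square post 18 x 18 mm, 60 mm tall above the bar, in line with the bar, 165 mm to +y of bar. Pinch it from above.
- carriage (a joint): travel of the carriage (m): 0 at the loading stop, away from the hood; grows as it moves along bar's -y to 0.26 at the stop under the hood. Starts at 0.12 to 0.24. Stays where left; about 3 N moves it.
- track: the fixed track of the carriage and its hood. Origin on the table under the bar's line, mid-way; y along the track, yaw as bar (which is at y = +130 mm when the joint reads 0). Hood: clear sheet in a dark frame, 300 to 310 mm above the table, over y = -290 to -40 mm, x = -34 to +145 mm. Tabs of hung hooks pass under it; the handle stays outside.
- coupling: bystander: brass ring 48 mm across, 45 mm tall, standing on the table. Origin under its centre.
- elbow: bystander: steel pipe elbow about 70 mm tall. Origin under its upright leg.
- flange: bystander: flat steel ring 110 mm across, 18 mm thick. Origin under its centre.
- sprayjar: bystander: grey jar 60 mm across, 90 mm tall. Origin under its centre.
- wrench: bystander: wrench 190 mm long lying on the table near the robot. Origin under its middle.

How it is judged:
By the outcome, as a careful person would: the job done as asked, in the order asked, and still so for the second after the job is handed in, with the robot touching nothing.
Of shoe1, shoe2, shoe3 only 2 to 3 are there at a start; the rules pass over those that are not, and their reading is None.
At some moment in a run one of shoe1, shoe2, shoe3 may be knocked a few centimetres aside while the robot is not near it.
It also fails if it takes over 210 s, if anything falls off the work surface, if the arm or the gripper's body presses on something with over 40 N, if the wrist force passes 120 N, or if a joint passes its speed limit or range.

## Working session

There is one attempt and no reset: what is moved stays moved. The work goes in short steps, Python scripts to look and compute and a tool call to move; the robot and the scene stay as the last step left them, time stands still between calls to the robot, and variables do not carry over. Pictures are saved under pics/ and viewed, and the job is handed in when it is done.

Besides the shell and the picture viewer there is one more tool, called after "Emit:" by a JSON object that holds its "op" and its "data". servo_tool: Moves the arm, as the interface text tells. Shift numbers are shares of 50 mm and turn numbers shares of 90 degrees, none past 1 either way. Its arguments: {"type":"object","properties":{"series":{"type":"array"}},"required":["series"]}

```bash
ls; mkdir -p pics; cat > h.py <<'E'
import numpy as np, cv2
from plant import bot
def snap(cam,fn):
    im=bot.capture(cam); cv2.imwrite('pics/'+fn+'.png',cv2.cvtColor(im,cv2.COLOR_RGB2BGR)); return im
def w(cam,p,M=None):
    M=np.array(bot.camera_model(cam)['world_from_camera']) if M is None else M
    return (M@np.r_[p,1])[:3]
def proj(cam,P):
    m=bot.camera_model(cam);M=np.linalg.inv(np.array(m['world_from_camera']));c=M@np.r_[P,1]
    q=np.array(m['mtx'])@np.array([c[0],-c[1],-c[2]]);return q[:2]/q[2]
def ray(cam,uv):
    m=bot.camera_model(cam);M=np.array(m['world_from_camera']);d=np.linalg.inv(np.array(m['mtx']))@np.r_[uv,1]
    d=np.array([d[0],-d[1],-d[2]]);return M[:3,3],M[:3,:3]@d
def atz(cam,uv,z):
    o,d=ray(cam,uv);return o+d*(z-o[2])/d[2]
def pp(cam,l,n=4,pmin=0.0):
    M=np.array(bot.camera_model(cam)['world_from_camera'])
    r=bot.pinpoint(cam,l)
    for x in r[:n]: print(cam,l,round(x['p'],2),np.round(w(cam,x['point'],M),1))
    return r
E
python3 - <<'E'
from h import *
print(bot.get_obs()); print(bot.hold_point_z)
for c in ['scene','side','wrist']:
    snap(c,c+'0'); m=bot.camera_model(c); print(c,np.round(m['world_from_camera'],3).tolist(),np.round(m['mtx'],1).tolist(), [k for k in m])
for c in ['scene','side']:
    for l in ['shoe1','hook1','stand_bar','bar','handle','track']: pp(c,l)
E
```

```text
pics
{'time': 0.0, 'joint_positions': array([ 1.06700049e+00,  3.42711184e-01,  1.52498683e+00, -2.40682625e-05,
        1.27539460e+00, -1.45991695e-01]), 'dq': array([ 0.00088835,  0.00024146,  0.00042162,  0.00074206, -0.00188781,
        0.00131434]), 'tau': array([ 2.74539962e-04, -4.31253433e+01, -2.44212574e+01,  7.18394620e-02,
        5.61128114e-02, -1.38628261e-04]), 'tool_pos': array([183.65471898, 491.40939634, 226.06148611]), 'tcp_rot': array([-3.14010531e+00, -1.95433527e-04,  2.78379539e+00]), 'contact_force': array([-0.53215523, -0.42408617,  0.7364904 ]), 'moment': array([-0.00890827, -0.03574232, -0.00285951]), 'grip_width': 91.92665420479167}
18.8
scene [[-0.844, -0.383, 0.376, 1017.167], [0.536, -0.583, 0.61, 831.167], [-0.015, 0.716, 0.698, 1171.118], [0.0, 0.0, 0.0, 1.0]] [[481.9, 0.0, 264.0], [0.0, 481.9, 193.3], [0.0, 0.0, 1.0]] ['mtx', 'world_from_camera']
side [[0.911, 0.293, -0.291, 142.91], [-0.413, 0.664, -0.624, -751.35], [0.01, 0.688, 0.726, 1003.173], [0.0, 0.0, 0.0, 1.0]] [[364.1, 0.0, 254.6], [0.0, 364.1, 199.3], [0.0, 0.0, 1.0]] ['mtx', 'world_from
[... 299 characters left out ...]
5]
scene shoe1 0.77 [4.478e+02 2.464e+02 4.000e-01]
scene hook1 0.63 [ 460.2 -403.    24.8]
scene hook1 0.51 [ 469.7 -295.9   25.4]
scene hook1 0.48 [ 468.7 -350.4   23.7]
scene stand_bar 0.74 [ 464.8 -349.9  144.2]
scene bar 0.84 [641.1 -37.  237.8]
scene bar 0.55 [358.8 296.5   1.8]
scene handle 0.81 [638.1 125.2 298.9]
side shoe1 0.68 [432.2  51.    1.8]
side shoe1 0.68 [445.6 242.1  -3.3]
side hook1 0.73 [ 474.5 -301.    23.9]
side hook1 0.71 [ 459.  -403.8   28.9]
side hook1 0.56 [ 465.4 -348.2   21.8]
side stand_bar 0.78 [ 464.8 -350.3  138.5]
side bar 0.65 [636.1 -40.1 235.5]
side bar 0.63 [ 378.6 -523.7   -1.4]
side handle 0.74 [431.3  52.3  -1.2]
side handle 0.71 [637.6 124.2 298.8]
```

View pics/scene0.png

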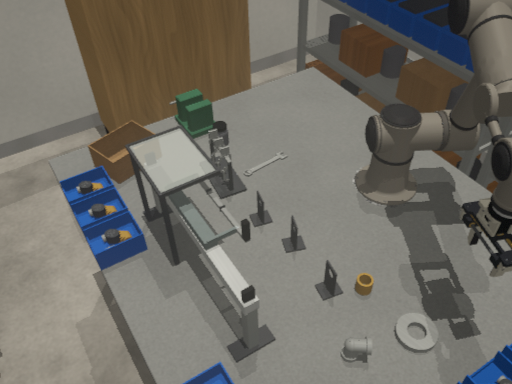

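View pics/side0.png

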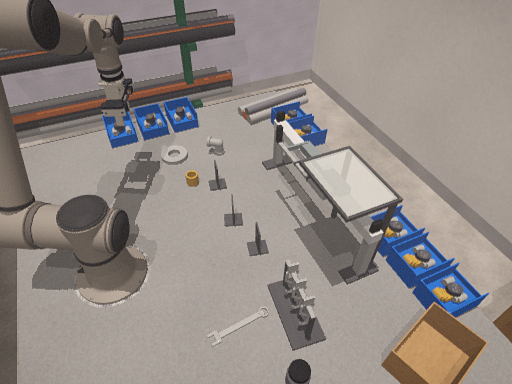

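View pics/wrist0.png

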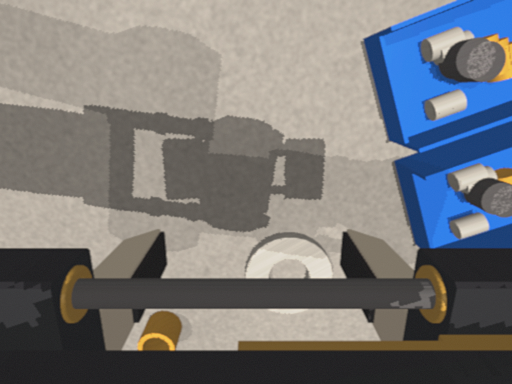

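Emit:
{"op": "servo_tool", "data": {"series": [[0.7, 0, 0, -1, -0.1], [0.7, 0, 0, -1, -0.1], [0.7, 0, 0, -0.9, -0.027], [0.7, 0, 0, 0, 0]]}}

```text
time: 1.25
tool_pos: [184.4, 492.8, 375.5]
tcp_rot: [3.135, 0.004, 3.141]
contact_force: [0.2, -0.3, -0.6]
grip_width: 64.6
```

```bash
cat >> h.py <<'E'
from scipy.spatial.transform import Rotation as Ro
def st():
    o=bot.get_obs(); r=o['tcp_rot']
    print('t',round(o['time'],2),'pos',np.round(o['tool_pos'],1),'rot',np.round(r,4),'F',np.round(o['contact_force'],1),'grip',round(o['grip_width'],1)); return o
def to(P,yaw=None):
    o=st(); r=o['tcp_rot']; R=Ro.from_euler('xyz',r).as_matrix()
    d=R.T@(np.array(P)-o['tool_pos'])/50
    s='' 
    if yaw is not None:
        a=-(yaw-r[2]); a=(a+np.pi)%(2*np.pi)-np.pi; s='spin %.3f'%(a/(np.pi/2))
    print('delta shares',np.round(d,3),s)
E
python3 - <<'E'
from h import *
to([637.5,125,370],np.pi)
E
```

```text
t 1.25 pos [184.4 492.8 375.5] rot [3.1347 0.0038 3.1407] F [ 0.2 -0.3 -0.6] grip 64.6
delta shares [-9.069 -7.348  0.094] spin -0.001
```

Emit:
{"op": "servo_tool", "data": {"series": [[0.65, -0.4, -0.33, 0, 0], [0.65, -0.7, -0.57, 0, 0], [0.65, -0.75, -0.61, 0, 0], [0.65, -0.75, -0.61, 0, 0], [0.65, -0.75, -0.61, 0, 0], [0.65, -0.75, -0.61, 0, 0], [0.65, -0.75, -0.61, 0, 0], [0.65, -0.75, -0.61, 0, 0], [0.65, -0.75, -0.61, 0, 0], [0.65, -0.75, -0.61, 0, 0], [0.65, -0.7, -0.57, 0, 0], [0.65, -0.7, -0.57, 0, 0], [0.65, -0.57, -0.42, 0, 0], [0.65, 0, 0, 0, 0]]}}

```text
time: 3.0
tool_pos: [638.1, 122.2, 368.7]
tcp_rot: [-3.141, -0.004, 3.137]
contact_force: [-0.2, 0.1, -0.3]
grip_width: 59.4
```

```bash
python3 - <<'E'
from h import *
to([637.5,125,266],np.pi)
snap('wrist','w1');snap('scene','s1');snap('side','d1')
pp('scene','handle',2);pp('side','handle',2);pp('wrist','bar',2)
E
```

```text
t 3.0 pos [638.1 122.2 368.7] rot [-3.1411 -0.0039  3.137 ] F [-0.2  0.1 -0.3] grip 59.4
delta shares [0.004 0.056 2.053] spin -0.003
scene handle 0.74 [522.4 426.9  -2.4]
scene handle 0.72 [640.5 124.5 299.2]
side handle 0.56 [639.8 124.5 298.9]
wrist bar 0.88 [633.6 -37.  244. ]
```

View pics/s1.png

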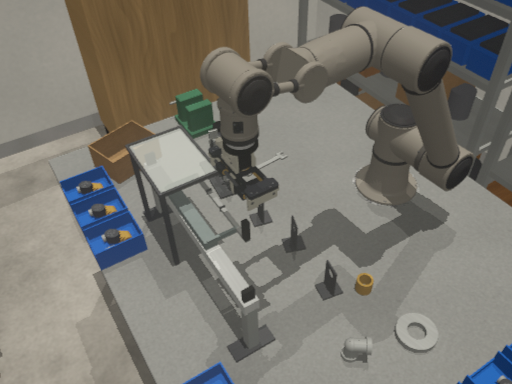

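View pics/w1.png

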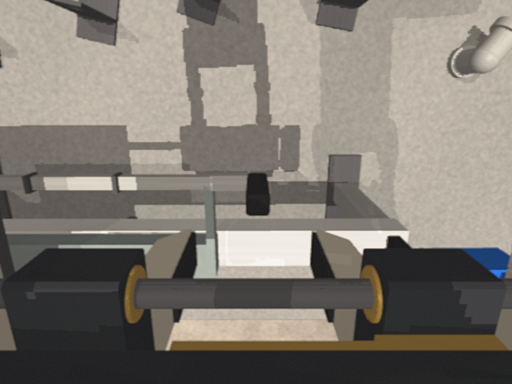

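```bash
python3 - <<'E'
from h import *
print(proj('wrist',[638,124.5,299]),proj('wrist',[638,124.5,240]), atz('wrist',[257,181],299), atz('wrist',[257,208],299))
print(proj('wrist',[638,122.2,369]))
E
```

```text
[251.76096665 204.397077  ] [251.97499342 182.45424433] [620.0454156  128.31378636 299.        ] [640.83789445 128.3815352  299.        ]
[247.0620608  248.29968565]
```

Emit:
{"op": "servo_tool", "data": {"series": [[0.65, 0, 0.05, 0.5, 0], [0.65, 0, 0, 0.5, 0], [0.65, 0, 0, 0.5, 0], [0.65, 0, 0, 0.4, 0], [0.65, 0, 0, 0.1, 0], [0, 0, 0, 0, 0], [0, 0, 0, 0, 0], [0, 0, 0, 0, 0], [0, 0, 0, 0, 0]]}}

```text
time: 4.42
tool_pos: [637.0, 126.7, 272.1]
tcp_rot: [3.141, 0.001, 3.14]
contact_force: [-0.1, -0.0, 0.1]
grip_width: 24.6
```

Emit:
{"op": "servo_tool", "data": {"series": [[0, 0, 0, 0, 0], [0, 0, 0, 0, 0], [0, 0, 0, 0, 0]]}}

```text
time: 4.8
tool_pos: [637.0, 126.4, 272.0]
tcp_rot: [-3.141, 0.0, 3.14]
contact_force: [-0.3, -1.1, 1.6]
grip_width: 17.7
```

Emit:
{"op": "servo_tool", "data": {"series": [[0, 0, 0.1, 0, 0], [0, 0, 0.2, 0, 0], [0, 0, 0.3, 0, 0], [0, 0, 0.4, 0, 0], [0, 0, 0.4, 0, 0], [0, 0, 0.4, 0, 0], [0, 0, 0.3, 0, 0], [0, 0, 0.1, 0, 0], [0, 0, 0, 0, 0]]}}

```text
time: 5.92
tool_pos: [637.3, 238.3, 272.0]
tcp_rot: [3.139, 0.001, 3.142]
contact_force: [4.1, 3.8, 4.3]
grip_width: 17.5
```

Emit:
{"op": "servo_tool", "data": {"series": [[0, -0.01, 0.1, 0, 0], [0, -0.01, 0.1, 0, 0], [0, -0.01, 0.1, 0, 0], [0, 0, 0.1, 0, 0], [0, 0, 0.1, 0, 0], [0, 0, 0, 0, 0]]}}

```text
time: 6.68
tool_pos: [637.4, 261.9, 272.0]
tcp_rot: [3.141, -0.003, 3.141]
contact_force: [-2.7, -0.7, 5.8]
grip_width: 17.7
```

```bash
python3 - <<'E'
from h import *
st(); snap('scene','s2');snap('side','d2')
pp('scene','bar',2);pp('side','bar',2);pp('scene','track',2);pp('side','track',2)
E
```

```text
t 6.67 pos [637.4 261.9 272. ] rot [ 3.1414e+00 -2.6000e-03  3.1405e+00] F [-2.7 -0.7  5.8] grip 17.7
scene bar 0.38 [ 466.  -351.    22.4]
scene bar 0.2 [432.7  46.3   1.7]
side bar 0.55 [638.7 102.3 239. ]
side track 0.54 [ 300.7 -323.8   -3.4]
```

View pics/s2.png

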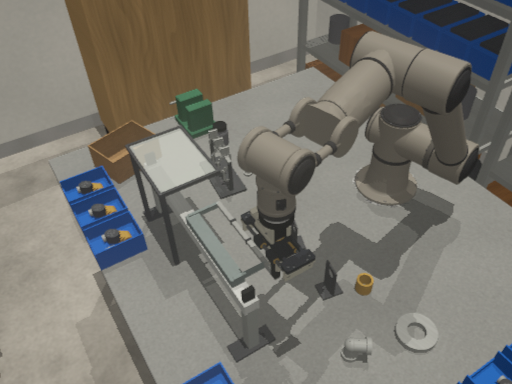

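Emit:
{"op": "servo_tool", "data": {"series": [[0, 0, 0.1, 0, 0], [0, 0, 0.1, 0, 0], [0, 0, 0.1, 0, 0], [0, 0, 0.1, 0, 0], [0, 0, 0, 0, 0]]}}

```text
time: 7.6
tool_pos: [637.4, 272.8, 271.8]
tcp_rot: [-3.127, -0.007, 3.133]
contact_force: [-9.1, -30.1, 8.4]
grip_width: 17.9
```

Emit:
{"op": "servo_tool", "data": {"series": [[0, 0, 0.1, 0, 0], [0, 0, 0.1, 0, 0], [0, 0, 0.1, 0, 0], [0, 0, 0.1, 0, 0], [0, 0, 0, 0, 0]]}}

```text
time: 8.22
tool_pos: [637.6, 283.3, 271.3]
tcp_rot: [-3.112, -0.012, 3.125]
contact_force: [-13.8, -58.9, 10.4]
grip_width: 39.1
```

Emit:
{"op": "servo_tool", "data": {"series": [[0, 0, -0.1, 0, 0], [0, 0, -0.1, 0, 0], [0, 0, -0.1, 0, 0], [0, 0, 0, 0, 0]]}}

```text
time: 8.72
tool_pos: [637.4, 272.9, 271.7]
tcp_rot: [-3.121, -0.009, 3.129]
contact_force: [-11.9, -44.2, 9.2]
grip_width: 18.1
```

```bash
python3 - <<'E'
from h import *
st(); snap('scene','s3');snap('side','d3');snap('wrist','w3')
pp('scene','handle',2);pp('side','handle',2);pp('scene','bar',2);pp('side','bar',2)
E
```

```text
t 8.72 pos [637.4 272.9 271.7] rot [-3.1205 -0.0092  3.1287] F [-11.9 -44.2   9.2] grip 18.1
scene handle 0.96 [641.4 270.6 299.6]
scene handle 0.36 [ 463.5 -397.5   25.1]
side handle 0.69 [636.7 272.3 302.1]
side handle 0.48 [ 458.2 -400.5   27.9]
scene bar 0.8 [638.  104.9 237.6]
side bar 0.77 [638.1 111.7 236.2]
```

View pics/w3.png

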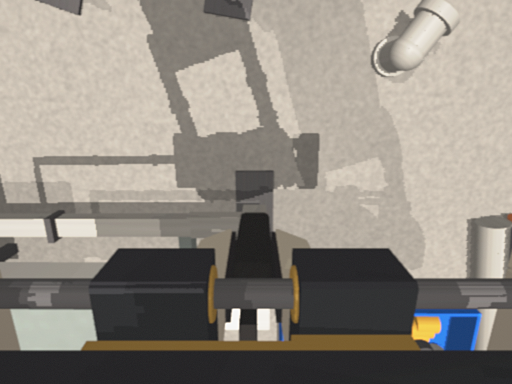

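View pics/d3.png

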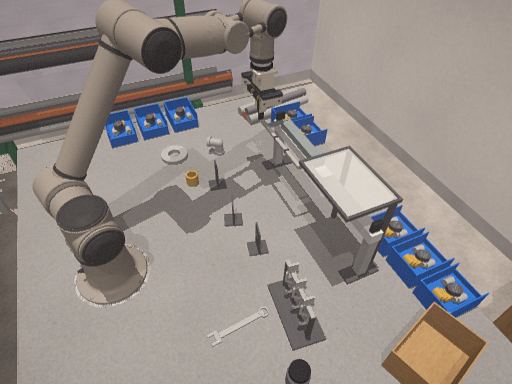

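Emit:
{"op": "servo_tool", "data": {"series": [[0, 0, -0.1, 0, 0], [0, 0, -0.1, 0, 0], [0, 0, 0, 0, 0]]}}

```text
time: 9.45
tool_pos: [637.5, 272.8, 271.7]
tcp_rot: [-3.136, -0.004, 3.137]
contact_force: [-3.7, -12.4, 6.8]
grip_width: 18.0
```

Unload the remainder a little, then release and rise.

Emit:
{"op": "servo_tool", "data": {"series": [[0, 0, -0.06, 0, 0], [0, 0, 0, 0, 0], [0.5, 0, 0, 0, 0], [0.5, 0, 0, 0, 0], [0.5, 0, 0, 0, 0], [0.5, 0, 0, -0.3, 0], [0.5, 0, 0, -0.6, 0], [0.5, 0, 0, -0.8, 0], [0.5, 0, 0, -0.8, 0], [0.5, 0, 0, 0, 0]]}}

```text
time: 10.7
tool_pos: [639.1, 274.0, 401.9]
tcp_rot: [3.139, 0.009, 3.14]
contact_force: [-0.6, 0.2, -0.2]
grip_width: 45.7
```

```bash
python3 - <<'E'
from h import *
st(); snap('scene','s4');snap('side','d4')
for l in ['handle','bar','stand_bar','hook1','shoe1']:
    pp('scene',l,3);pp('side',l,3)
E
```

```text
t 10.7 pos [639.1 274.  401.9] rot [3.1388 0.0087 3.1405] F [-0.6  0.2 -0.2] grip 45.7
scene handle 0.83 [640.2 272.6 298.2]
side handle 0.7 [638.2 270.2 300.1]
scene bar 0.91 [639.9 107.4 238.9]
side bar 0.63 [640.5 109.3 234.3]
side bar 0.29 [ 467.3 -348.6  136.4]
scene stand_bar 0.55 [ 467.1 -346.7  143. ]
side stand_bar 0.83 [ 463.4 -345.   139.6]
scene hook1 0.57 [ 461.5 -400.3   26.3]
scene hook1 0.49 [ 472.4 -297.3   23.1]
scene hook1 0.44 [ 464.2 -348.7   22.5]
side hook1 0.5 [ 459.1 -402.2   29.9]
side hook1 0.49 [ 469.9 -302.7   23.6]
side hook1 0.47 [ 463.8 -350.6   21.8]
scene shoe1 0.72 [ 4.456e+02  2.448e+02 -2.000e-01]
scene shoe1 0.57 [ 460.  -100.9   -1.7]
scene shoe1 0.47 [433.8  48.5   4.5]
side shoe1 0.78 [433.   48.5   2.3]
side shoe1 0.77 [446.  243.5  -3.3]
side shoe1 0.68 [457.4 -94.5  -0. ]
```

Emit:
{"op": "servo_tool", "data": {"series": [[0.35, 0.1, -0.5, 0, 0], [0.35, 0.15, -0.8, 0, 0], [0.35, 0.17, -0.9, 0, 0], [0.35, 0.17, -0.9, 0, 0], [0.35, 0.17, -0.9, 0, 0], [0.35, 0.17, -0.9, 0, 0], [0.35, 0.17, -0.9, 0, 0], [0.35, 0.17, -0.9, 0, 0], [0.35, 0.17, -0.9, 0, 0], [0.35, 0.17, -0.9, 0, 0], [0.35, 0.17, -0.9, 0, 0], [0.35, 0.17, -0.9, 0, 0], [0.35, 0.17, -0.9, 0.2, 0], [0.35, 0.17, -0.7, 0.2, 0], [0.35, 0.06, -0.38, 0.2, 0], [0.35, 0, 0, 0, 0]]}}

```text
time: 13.3
tool_pos: [520.0, -340.6, 365.4]
tcp_rot: [3.14, -0.002, 3.139]
contact_force: [-0.1, 0.7, 0.7]
grip_width: 32.2
```

```bash
python3 - <<'E'
from h import *
st(); snap('wrist','w5')
for l in ['stand_bar','hook1']:
    pp('wrist',l,3)
E
```

```text
t 13.3 pos [ 520.  -340.6  365.4] rot [ 3.1398e+00 -1.6000e-03  3.1389e+00] F [-0.1  0.7  0.7] grip 32.2
wrist stand_bar 0.73 [ 466.5 -346.7  140.9]
wrist hook1 0.91 [ 465.3 -403.    24.3]
wrist hook1 0.72 [ 462.3 -352.5   32.4]
wrist hook1 0.64 [ 474.  -298.9   24.4]
```

View pics/w5.png

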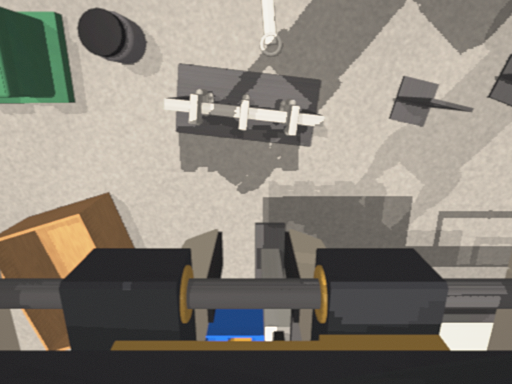

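```bash
python3 - <<'E'
import cv2
im=cv2.imread('pics/w5.png')[55:175,140:340]; cv2.imwrite('pics/w5z.png',cv2.resize(im,None,fx=4,fy=4,interpolation=cv2.INTER_CUBIC))
im=cv2.imread('pics/d4.png')[250:355,260:335]; cv2.imwrite('pics/d4z.png',cv2.resize(im,None,fx=5.6,fy=5.6,interpolation=cv2.INTER_CUBIC))
E
```

```text
(no output)
```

View pics/w5z.png

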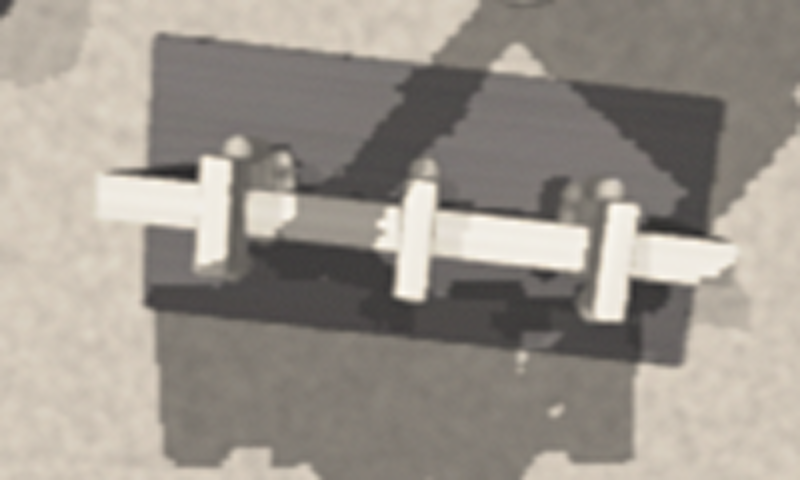

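View pics/d4z.png

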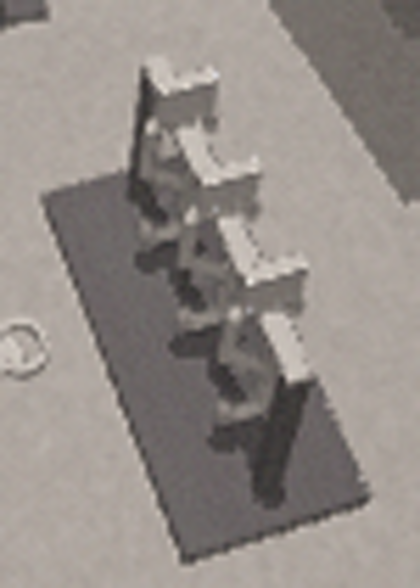

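```bash
cat >> h.py <<'E'
def hookpts():
    L=[(-15,0,150),(15,0,150),(15,0,124),(-15,0,124),(-15,0,150)]
    t=np.linspace(np.pi,0,12)
    up=[(-16,0,74),(-16,0,104)]+[(16*np.cos(a),0,104+16*np.sin(a)) for a in t]+[(16,0,98)]
    lo=[(-16,0,74),(11,0,46),(11,0,15)]+[(11*np.cos(a),0,15-11*np.sin(a)) for a in np.linspace(0,np.pi,12)]+[(-11,0,19)]
    return [L,up,lo]
def drawhook(im,cam,O,yaw,sc,off,col):
    R=Ro.from_euler('z',yaw).as_matrix()
    for L in hookpts():
        q=np.array([(proj(cam,np.array(O)+R@np.array(p))-off+.5)*sc for p in L]).astype(int)
        cv2.polylines(im,[q.reshape(-1,1,2)],False,col,1,cv2.LINE_AA)
E
python3 - <<'E'
from h import *
T=[atz('wrist',p,173) for p in [(194,108),(243.75,115),(292.75,120.5)]]
print(np.round(T,1)); d=T[2]-T[0]; yaw=np.arctan2(-d[0],d[1]); print(yaw,np.hypot(*d[:2]))
c=np.mean(T,0)
for k,y in enumerate([yaw,yaw+np.pi]):
    off=np.array([260,250]); im=cv2.resize(cv2.imread('pics/d4.png')[250:355,260:335],None,fx=5.6,fy=5.6,interpolation=cv2.INTER_CUBIC)
    for t in T: drawhook(im,'side',[t[0],t[1],24],y,5.6,off,(0,0,255))
    cv2.imwrite('pics/ov%d.png'%k,im)
a=cv2.imread('pics/ov0.png');b=cv2.imread('pics/ov1.png');cv2.imwrite('pics/ov.png',np.hstack([a,b])[:600,:800]); print(a.shape)
E
```

```text
[[ 460.9 -399.5  173. ]
 [ 468.  -348.3  173. ]
 [ 473.6 -297.3  173. ]]
-0.12336705017991481 103.01297105245382
(588, 420, 3)
```

View pics/ov.png

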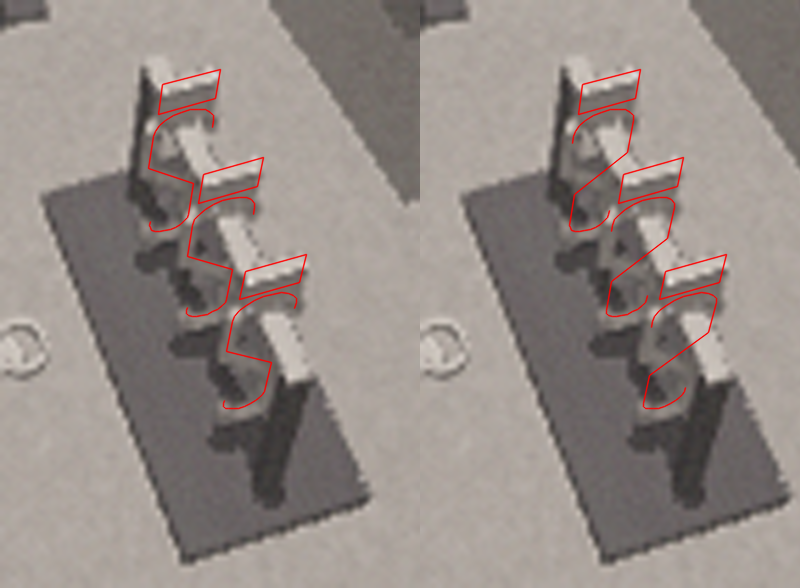

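Emit:
{"op": "servo_tool", "data": {"series": [[0.3, 0, 0, 0, 0.077], [0.3, 0, 0, 0, 0]]}}

```text
time: 13.7
tool_pos: [521.0, -338.9, 367.6]
tcp_rot: [-3.141, 0.001, 3.022]
contact_force: [-0.6, 0.1, 0.2]
grip_width: 27.8
```

```bash
python3 - <<'E'
from h import *
to([473.6,-297.3,220],np.pi-.123)
E
```

```text
t 13.7 pos [ 521.  -338.9  367.6] rot [-3.1412e+00  1.3000e-03  3.0222e+00] F [-0.6  0.1  0.2] grip 27.8
delta shares [1.043 0.714 2.95 ] spin 0.002
```

Emit:
{"op": "servo_tool", "data": {"series": [[0.3, 0.26, 0.18, 0.75, 0], [0.3, 0.26, 0.18, 0.75, 0], [0.3, 0.26, 0.18, 0.75, 0], [0.3, 0.26, 0.17, 0.7, 0], [0.3, 0, 0, 0, 0]]}}

```text
time: 14.32
tool_pos: [471.9, -296.6, 217.7]
tcp_rot: [3.139, -0.004, 3.022]
contact_force: [1.3, -0.0, 1.4]
grip_width: 27.7
```

```bash
python3 - <<'E'
from h import *
to([473.6,-297.3,150],np.pi-.123)
snap('wrist','w6');snap('scene','s6');snap('side','d6')
E
```

```text
t 14.32 pos [ 471.9 -296.6  217.7] rot [ 3.1386 -0.0041  3.0225] F [ 1.3 -0.   1.4] grip 27.7
delta shares [-0.041 -0.014  1.353] spin 0.002
```

View pics/w6.png

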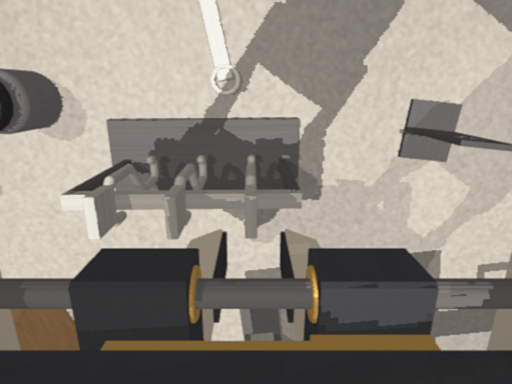

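Emit:
{"op": "servo_tool", "data": {"series": [[0.3, -0.02, -0.02, 0.5, 0], [0.3, -0.02, 0, 0.5, 0], [0.3, 0, 0, 0.25, 0], [0.3, 0, 0, 0.1, 0], [0, 0, 0, 0, 0], [0, 0, 0, 0, 0], [0, 0, 0, 0, 0], [0, 0, 0, 0, 0], [0, 0, 0, 0, 0]]}}

```text
time: 15.6
tool_pos: [475.3, -300.0, 152.4]
tcp_rot: [-3.141, 0.001, 3.019]
contact_force: [0.6, 1.8, 5.1]
grip_width: 7.5
```

```bash
python3 - <<'E'
from h import *
to([473.6,-297.3,150],np.pi-.123)
snap('wrist','w7');snap('scene','s7');snap('side','d7')
E
```

```text
t 15.6 pos [ 475.3 -300.   152.4] rot [-3.1410e+00  1.3000e-03  3.0195e+00] F [0.6 1.8 5.1] grip 7.5
delta shares [0.04  0.05  0.048] spin 0.001
```

View pics/w7.png

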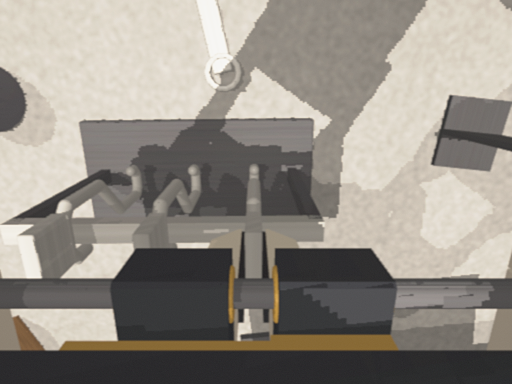

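View pics/d7.png

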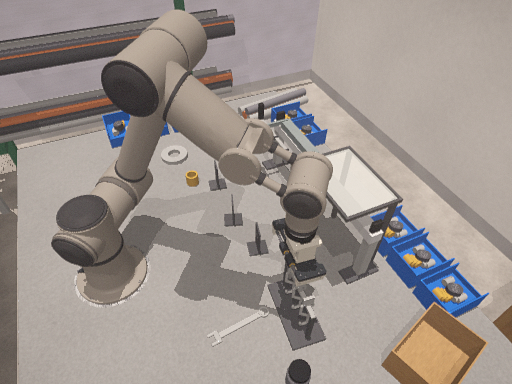

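Emit:
{"op": "servo_tool", "data": {"series": [[0, 0, 0, -0.2, 0], [0, 0, 0, -0.4, 0], [0, 0, 0, -0.15, 0], [0, 0.3, 0, 0, 0], [0, 0.5, 0, 0, 0], [0, 0.3, 0, -0.3, 0], [0, 0, 0.1, -0.8, 0], [0, -0.2, 0.4, -0.9, 0], [0, -0.3, 0.6, -0.9, 0], [0, -0.5, 0.7, 0, 0], [0, -0.5, 0.7, 0, 0], [0, -0.5, 0.7, 0, 0], [0, -0.3, 0.5, 0, 0], [0, 0, 0, 0, 0]]}}

```text
time: 17.5
tool_pos: [557.6, -121.9, 333.4]
tcp_rot: [3.141, -0.001, 3.022]
contact_force: [-0.3, 0.8, -0.9]
grip_width: 7.7
```

```bash
python3 - <<'E'
from h import *
st()
snap('wrist','w8');snap('scene','s8');snap('side','d8')
for c in ['wrist','scene','side']: pp(c,'shoe1',3)
E
```

```text
t 17.5 pos [ 557.6 -121.9  333.4] rot [ 3.1410e+00 -1.4000e-03  3.0223e+00] F [-0.3  0.8 -0.9] grip 7.7
wrist shoe1 0.96 [430.  48.  -1.]
wrist shoe1 0.86 [457.2 -96.    3.2]
scene shoe1 0.74 [444.1 245.    3.1]
scene shoe1 0.72 [433.   52.5   3.7]
scene shoe1 0.71 [ 460.7 -101.6   -1.2]
side shoe1 0.79 [459.1 -96.1  -2.4]
side shoe1 0.79 [431.7  53.8   1. ]
side shoe1 0.58 [444.6 244.9  -3.3]
```

View pics/w8.png

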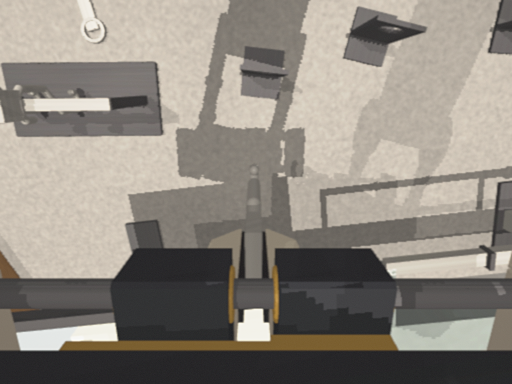

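View pics/d8.png

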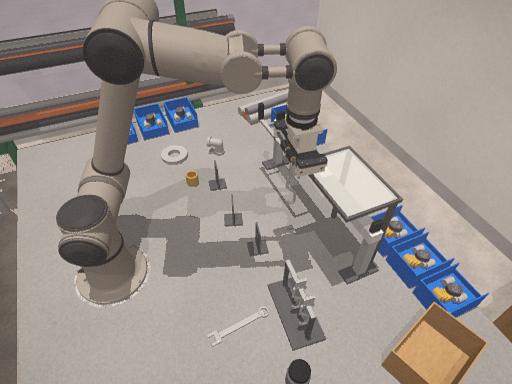

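```bash
cat >> h.py <<'E'
from scipy.optimize import minimize
def boxpts(x,y,z0,z1): return np.array([(sx*x/2,sy*y/2,z) for sx in(-1,1) for sy in(-1,1) for z in (z0,z1)],float)
FOOT=boxpts(64,54,0,6); WEB=boxpts(5,54,0,106)
HOLE=[np.array([(sx,15*np.cos(a),78+15*np.sin(a)) for a in np.linspace(0,2*np.pi,40)]) for sx in (-2.5,2.5)]
def sil(m,v,sc=2,dz=0):
    M=np.linalg.inv(np.array(m['world_from_camera']));K=np.array(m['mtx'])
    R=Ro.from_euler('z',v[2]).as_matrix()
    def pj(P):
        W=P@R.T+np.array([v[0],v[1],dz]); c=W@M[:3,:3].T+M[:3,3]; q=(c*np.array([1,-1,-1]))@K.T; return ((q[:,:2]/q[:,2:]+.5)*sc)
    im=np.zeros((384*sc,512*sc),np.uint8)
    h=np.zeros_like(im)
    def fill(a,P): cv2.fillConvexPoly(a,cv2.convexHull((pj(P)*16).astype(np.int32)),1,cv2.LINE_8,4)
    w_=np.zeros_like(im); fill(w_,WEB); a=np.zeros_like(im);b=np.zeros_like(im); fill(a,HOLE[0]);fill(b,HOLE[1]); w_[(a&b)>0]=0
    fill(im,FOOT); return im|w_, pj
def fit(cams,guess,label='shoe1',rad=45):
    """cams: names whose newest picture is used"""
    data=[]
    for c in cams:
        m=bot.camera_model(c); best=None
        for r in bot.outline_of(c,label):
            mk=np.array(r['mask']); ys,xs=np.nonzero(mk)
            if len(xs)<30: continue
            s,_=sil(m,[guess[0],guess[1],0],1)
            iou=(s.astype(bool)&mk).sum()/max(1,(s.astype(bool)|mk).sum())
            if best is None or iou>best[0]: best=(iou,mk,r['p'])
        if best and best[0]>.15: data.append((c,m,cv2.resize(best[1].astype(np.uint8),None,fx=2,fy=2,interpolation=cv2.INTER_NEAREST)))
        print(c,'match',best and (round(best[0],2),round(best[2],2)))
    def cost(v):
        t=0
        for c,m,mk in data:
            s,_=sil(m,v); t+=1-(s&mk).sum()/max(1,(s|mk).sum())
        return t/max(1,len(data))
    best=None
    for y0 in np.linspace(-1.5,1.5,13):
        r=(cost([guess[0],guess[1],y0]),y0)
        if best is None or r<best: best=r
    v=np.array([guess[0],guess[1],best[1]])
    for step in ([10,10,.25],[4,4,.1],[2,2,.05]):
        sx=np.vstack([v]+[v+np.eye(3)[i]*step for i in range(3)])
        v=minimize(cost,v,method='Nelder-Mead',options=dict(initial_simplex=sx,xatol=.05,fatol=1e-4,maxiter=120)).x
    print('fit',np.round(v,2),'cost',round(cost(v),3),[ (d[0],round(1-(sil(d[1],v)[0]&d[2]).sum()/(sil(d[1],v)[0]|d[2]).sum(),3)) for d in data])
    return v
E
python3 - <<'E'
from h import *
for g in [(458,-98),(432,51)]:
  for cs in (['wrist'],['scene'],['side'],['wrist','scene','side']): fit(cs,g)
fit(['scene','side'],(445,244))
E
```

```text
wrist match (np.float64(0.81), 0.92)
fit [ 4.5888e+02 -9.9880e+01 -2.2000e-01] cost 0.047 [('wrist', np.float64(0.047))]
scene match (np.float64(0.68), 0.8)
fit [ 4.6036e+02 -9.6300e+01 -3.1000e-01] cost 0.136 [('scene', np.float64(0.136))]
side match (np.float64(0.7), 0.61)
fit [ 4.5897e+02 -9.7000e+01 -2.3000e-01] cost 0.071 [('side', np.float64(0.071))]
wrist match (np.float64(0.81), 0.92)
scene match (np.float64(0.68), 0.8)
side match (np.float64(0.7), 0.61)
fit [ 4.591e+02 -9.891e+01 -2.500e-01] cost 0.11 [('wrist', np.float64(0.056)), ('scene', np.float64(0.166)), ('side', np.float64(0.11))]
wrist match (np.float64(0.72), 0.67)
fit [ 4.321e+02  4.964e+01 -3.300e-01] cost 0.044 [('wrist', np.float64(0.044))]
scene match (np.float64(0.65), 0.98)
fit [ 4.3208e+02  4.9790e+01 -3.6000e-01] cost 0.11 [('scene', np.float64(0.11))]
side match (np.float64(0.61), 0.55)
fit [ 4.3086e+02  5.1350e+01 -3.4000e-01] cost 0.119 [('side', np.float64(0.119))]
wrist match (np.float64(0.72), 0.67)
scene match (np.float64(0.65), 0.98)
side match (np.float64(0.61), 0.55)
fit [ 4.3164e+02  5.0130e+01 -3.4000e-01] cost 0.11 [('wrist', np.float64(0.047)), ('scene', np.float64(0.112)), ('side', np.float64(0.17))]
scene match (np.float64(0.75), 0.57)
side match (np.float64(0.54), 0.73)
fit [ 4.4295e+02  2.4313e+02 -2.5000e-01] cost 0.217 [('scene', np.float64(0.13)), ('side', np.float64(0.303))]
```

Emit:
{"op": "servo_tool", "data": {"series": [[0, 0, 0, 0, 0.071], [0, 0, 0, 0, 0]]}}

```text
time: 18.75
tool_pos: [557.0, -123.5, 334.2]
tcp_rot: [3.141, 0.0, 2.909]
contact_force: [0.0, 0.3, -1.1]
grip_width: 8.0
```

```bash
cat >> h.py <<'E'
def appr(v,dist,z):
    y=v[2]; P=np.array([v[0]+dist*np.cos(y),v[1]+dist*np.sin(y),z]); to(P,np.pi+y)
E
python3 - <<'E'
from h import *
appr([459,-99,-.23],46,197)
E
```

```text
t 18.75 pos [ 557.  -123.5  334.2] rot [3.1415 0.     2.9089] F [ 0.   0.3 -1.1] grip 8.0
delta shares [1.101 0.026 2.744] spin -0.002
```

Emit:
{"op": "servo_tool", "data": {"series": [[0, 0.25, 0, 0.6, 0], [0, 0.3, 0.01, 0.7, 0], [0, 0.3, 0.01, 0.7, 0], [0, 0.2, 0, 0.5, 0], [0, 0.05, 0, 0.24, 0], [0, 0, 0, 0, 0]]}}

```text
time: 19.5
tool_pos: [503.9, -109.9, 197.1]
tcp_rot: [3.141, -0.0, 2.909]
contact_force: [-0.4, -0.3, 0.1]
grip_width: 7.7
```

```bash
python3 - <<'E'
from h import *
st()
snap('wrist','w9');snap('side','d9');snap('scene','s9')
v=fit(['wrist'],(459,-99)); fit(['scene','side'],(459,-99))
appr([v[0],v[1],v[2]],1.5,197)
E
```

```text
t 19.5 pos [ 503.9 -109.9  197.1] rot [ 3.1415e+00 -4.0000e-04  2.9088e+00] F [-0.4 -0.3  0.1] grip 7.7
wrist match (np.float64(0.8), 0.87)
fit [ 4.6121e+02 -9.7940e+01 -2.3000e-01] cost 0.012 [('wrist', np.float64(0.012))]
scene match (np.float64(0.65), 0.81)
side match (np.float64(0.68), 0.82)
fit [ 4.5963e+02 -9.7420e+01 -2.6000e-01] cost 0.186 [('scene', np.float64(0.184)), ('side', np.float64(0.187))]
t 19.8 pos [ 504.3 -110.   197.9] rot [-3.1415e+00  1.6000e-03  2.9081e+00] F [-0.5  0.4 -1. ] grip 7.4
delta shares [0.865 0.035 0.017] spin -0.002
```

View pics/w9.png

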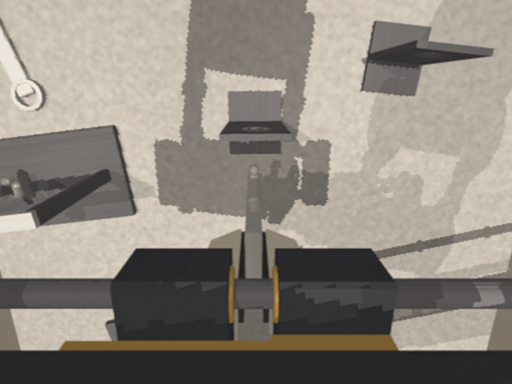

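```bash
cat >> h.py <<'E'
def hookrel(pic,cam='wrist',dx=0,hz=128.4,box=(120,330,130,390),fn='hk',sc=3):
    o=bot.get_obs(); yaw=o['tcp_rot'][2]-np.pi; R=Ro.from_euler('z',yaw).as_matrix()
    O=o['tool_pos']+R@np.array([dx,0,-hz])
    r0,r1,c0,c1=box; im=cv2.resize(cv2.imread('pics/'+pic+'.png')[r0:r1,c0:c1],None,fx=sc,fy=sc,interpolation=cv2.INTER_CUBIC)
    drawhook(im,cam,O,yaw,sc,np.array([c0,r0]),(0,0,255)); cv2.imwrite('pics/'+fn+'.png',im)
E
python3 - <<'E'
from h import *
hookrel('w9',dx=-1.5,box=(70,260,150,350),fn='hk9',sc=3)
b=proj('side',bot.get_obs()['tool_pos']-[0,0,70]).astype(int);print(b)
hookrel('d9','side',dx=-1.5,box=(b[1]-50,b[1]+50,b[0]-60,b[0]+60),fn='hk9d',sc=6)
E
```

```text
[272 221]
```

View pics/hk9.png

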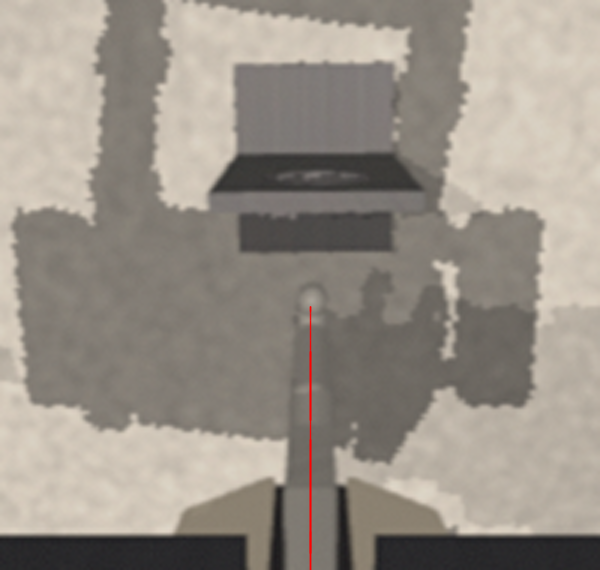

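View pics/hk9d.png

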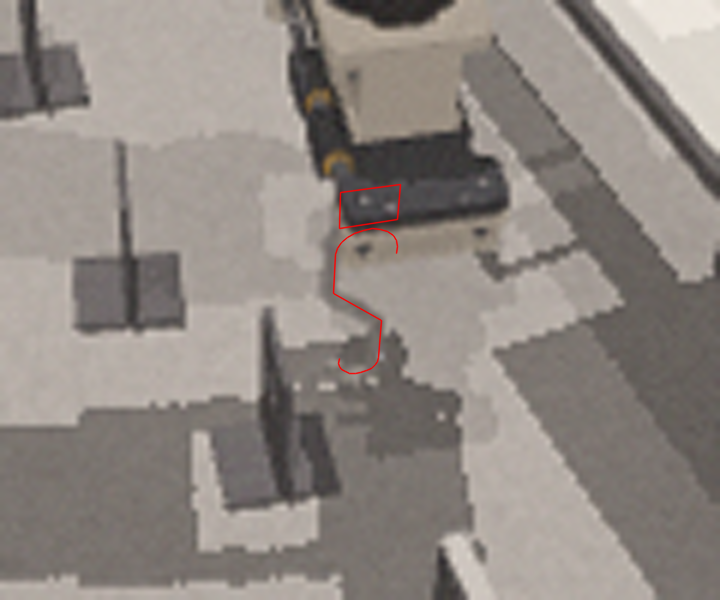

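Emit:
{"op": "servo_tool", "data": {"series": [[0, 0.1, 0.03, 0, 0], [0, 0.2, 0, 0, 0], [0, 0.2, 0, 0, 0], [0, 0.2, 0, 0, 0], [0, 0.15, 0, 0, 0], [0, 0, 0, 0, 0]]}}

```text
time: 20.55
tool_pos: [462.3, -98.4, 197.4]
tcp_rot: [3.142, 0.0, 2.908]
contact_force: [-0.5, -0.4, -0.5]
grip_width: 8.0
```

```bash
python3 - <<'E'
from h import *
st()
snap('wrist','w10');snap('side','d10');snap('scene','s10')
hookrel('w10',dx=-1.5,box=(70,260,150,350),fn='hk10',sc=3)
b=proj('side',bot.get_obs()['tool_pos']-[0,0,70]).astype(int)
hookrel('d10','side',dx=-1.5,box=(b[1]-50,b[1]+50,b[0]-60,b[0]+60),fn='hk10d',sc=6)
fit(['wrist'],(459,-99))
E
```

```text
t 20.55 pos [462.3 -98.4 197.4] rot [3.1415e+00 2.0000e-04 2.9078e+00] F [-0.5 -0.4 -0.5] grip 8.0
wrist match (np.float64(0.76), 0.66)
fit [ 4.6034e+02 -9.7980e+01 -2.4000e-01] cost 0.107 [('wrist', np.float64(0.107))]
```

View pics/hk10.png

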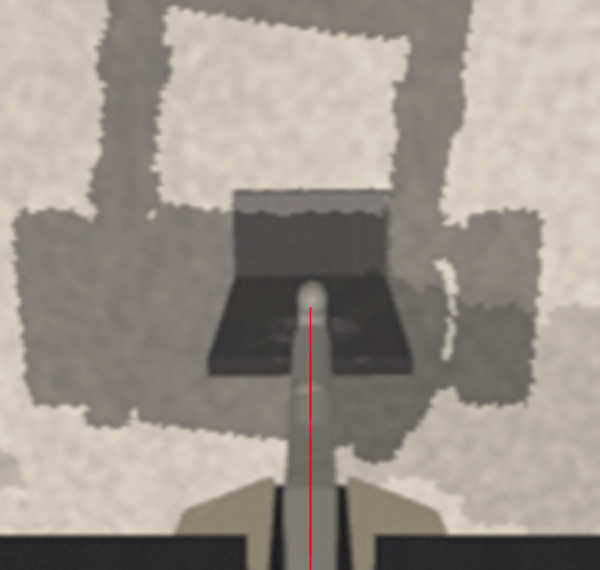

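View pics/hk10d.png

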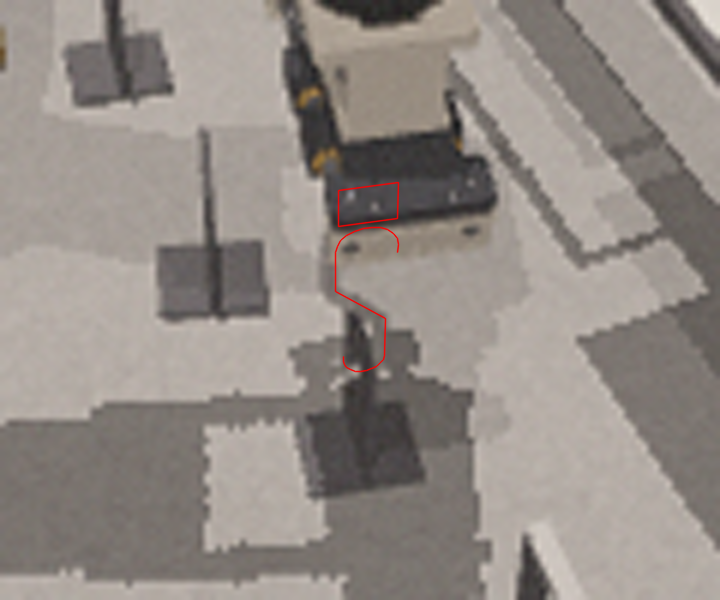

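Emit:
{"op": "servo_tool", "data": {"series": [[0, 0, 0, -0.15, 0], [0, 0, 0, -0.15, 0], [0, 0, 0, -0.1, 0], [0, 0, 0, -0.2, 0], [0, 0, 0, -0.4, 0], [0, 0, 0, 0, 0]]}}

```text
time: 21.5
tool_pos: [463.4, -98.7, 248.5]
tcp_rot: [-3.141, 0.003, 2.908]
contact_force: [-0.5, -0.3, -4.2]
grip_width: 8.0
```

```bash
python3 - <<'E'
from h import *
st()
snap('wrist','w11');snap('side','d11')
hookrel('d11','side',dx=-1.5,box=(b[1]-50,b[1]+50,b[0]-60,b[0]+60) if (b:=proj('side',bot.get_obs()['tool_pos']-[0,0,70]).astype(int)) is not None else 0,fn='hk11d',sc=6)
E
```

```text
t 21.5 pos [463.4 -98.7 248.5] rot [-3.1413e+00  2.9000e-03  2.9079e+00] F [-0.5 -0.3 -4.2] grip 8.0
```

View pics/hk11d.png

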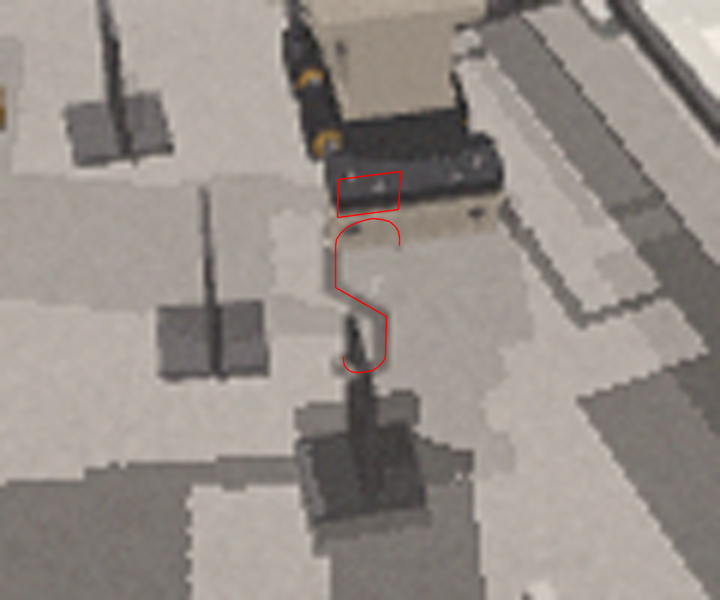

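View pics/w11.png

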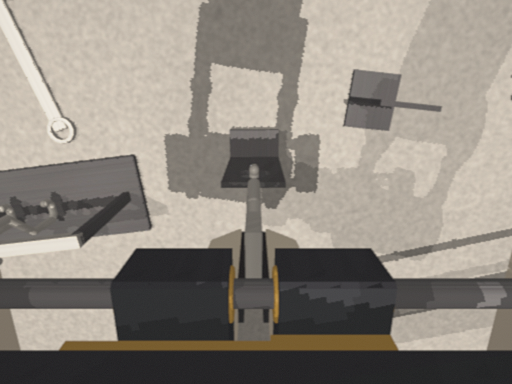

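Emit:
{"op": "servo_tool", "data": {"series": [[0, 0, 0, -0.3, 0], [0, 0, 0, -0.5, -0.04], [0, 0, 0, -0.5, -0.06], [0, 0, 0, -0.3, -0.049], [0, 0, 0, 0, 0]]}}

```text
time: 22.22
tool_pos: [462.9, -98.6, 327.2]
tcp_rot: [-3.141, 0.001, 3.141]
contact_force: [-0.1, -0.4, -4.6]
grip_width: 7.9
```

```bash
python3 - <<'E'
from h import *
to([584,29.5,325],np.pi)
E
```

```text
t 22.23 pos [462.9 -98.6 327.2] rot [-3.1414e+00  9.0000e-04  3.1412e+00] F [-0.1 -0.4 -4.6] grip 7.9
delta shares [-2.42   2.562  0.046] spin -0.000
```

Emit:
{"op": "servo_tool", "data": {"series": [[0, -0.1, 0.1, 0, 0], [0, -0.2, 0.2, 0, 0], [0, -0.3, 0.3, 0, 0], [0, -0.3, 0.35, 0, 0], [0, -0.35, 0.35, 0, 0], [0, -0.35, 0.35, 0, 0], [0, -0.3, 0.35, 0, 0], [0, -0.25, 0.3, 0, 0], [0, -0.2, 0.2, 0, 0], [0, -0.07, 0.06, 0, 0], [0, 0, 0, 0.3, 0], [0, 0, 0, 0.35, 0], [0, 0, 0, 0.1, 0], [0, 0, 0, 0, 0], [0, 0, 0, 0, 0]]}}

```text
time: 24.1
tool_pos: [583.9, 29.4, 290.4]
tcp_rot: [3.142, 0.001, -3.142]
contact_force: [-0.2, 0.6, -4.3]
grip_width: 7.5
```

```bash
cat >> h.py <<'E'
def sideview(fn,dx=-1.5,hz=128.4):
    snap('side',fn); b=proj('side',bot.get_obs()['tool_pos']-[0,0,70]).astype(int)
    hookrel(fn,'side',dx,hz,(b[1]-55,b[1]+55,b[0]-60,b[0]+60),fn+'z',5)
E
python3 - <<'E'
from h import *
to([640.8,29.5,285],np.pi)
snap('wrist','w12');snap('scene','s12'); sideview('d12')
for c in ['wrist','scene','side']: pp(c,'bar',2);
pp('scene','handle',2);pp('side','handle',2)
E
```

```text
t 24.1 pos [583.9  29.4 290.4] rot [ 3.1415e+00  1.3000e-03 -3.1415e+00] F [-0.2  0.6 -4.3] grip 7.5
delta shares [-1.138  0.002  0.11 ] spin 0.000
scene bar 0.66 [641.5 108.3 238.1]
scene bar 0.48 [ 463.3 -352.5   24.5]
side bar 0.66 [582.1  29.   74.5]
side bar 0.6 [637.8 111.5 236.9]
scene handle 0.93 [640.4 271.8 299.7]
```

View pics/d12z.png

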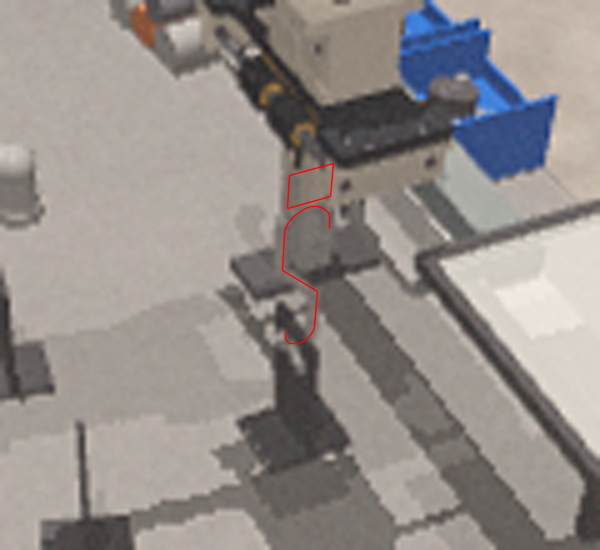

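View pics/w12.png

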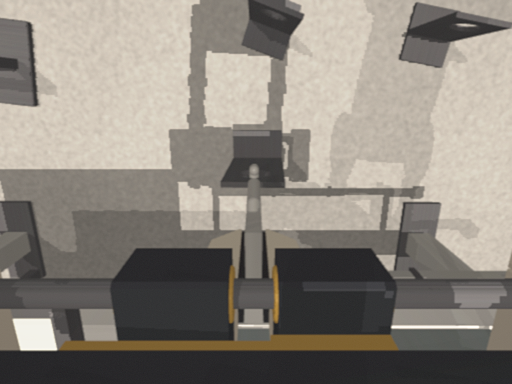

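View pics/s12.png

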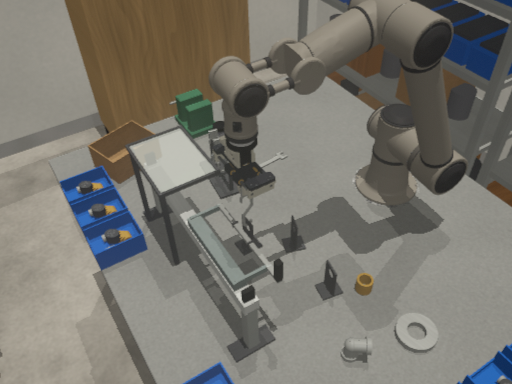

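Emit:
{"op": "servo_tool", "data": {"series": [[0, 0, 0, 0.19, 0], [0, -0.1, 0, 0, 0], [0, -0.2, 0, 0, 0], [0, -0.2, 0, 0, 0], [0, -0.2, 0, 0, 0], [0, -0.2, 0, 0, 0], [0, -0.15, 0, 0, 0], [0, -0.09, 0, 0, 0], [0, 0, 0, 0, 0]]}}

```text
time: 25.62
tool_pos: [640.9, 29.6, 280.0]
tcp_rot: [3.142, -0.0, -3.141]
contact_force: [0.0, 1.1, -4.7]
grip_width: 8.2
```

```bash
python3 - <<'E'
from h import *
to([640.8,29.5,255],np.pi)
snap('wrist','w13');snap('scene','s13'); sideview('d13')
b=proj('scene',bot.get_obs()['tool_pos']-[0,0,70]).astype(int)
hookrel('s13','scene',-1.5,128.4,(b[1]-55,b[1]+55,b[0]-60,b[0]+60),'s13z',5)
E
```

```text
t 25.62 pos [640.9  29.6 280. ] rot [ 3.1415e+00 -1.0000e-04 -3.1413e+00] F [ 0.   1.1 -4.7] grip 8.2
delta shares [ 0.002 -0.001  0.501] spin 0.000
```

View pics/d13z.png

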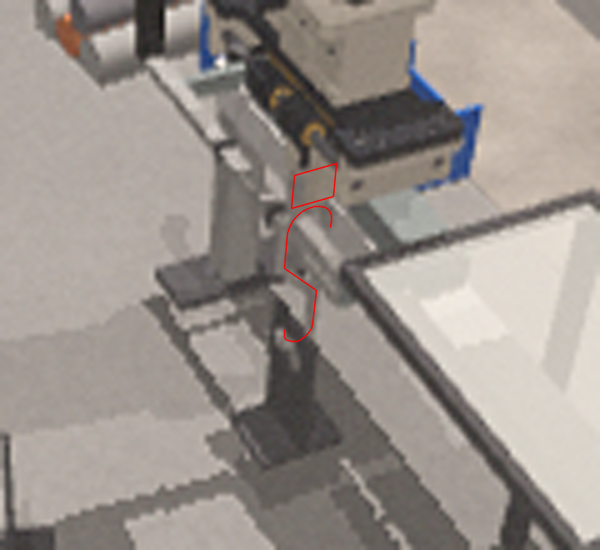

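View pics/s13z.png

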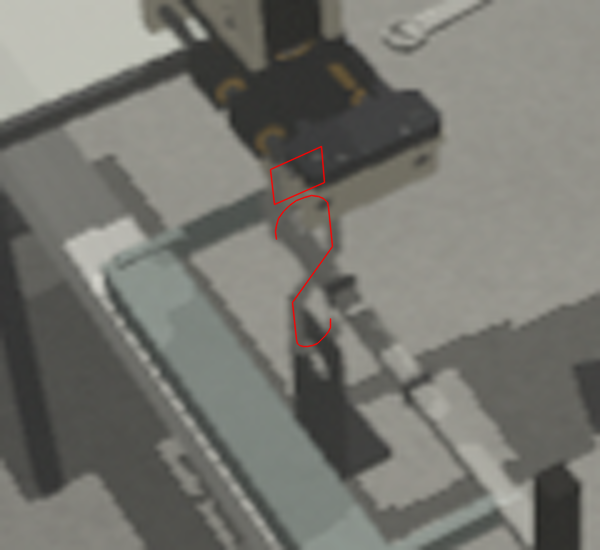

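View pics/w13.png

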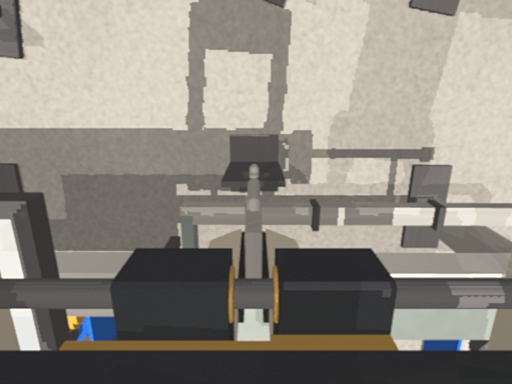

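```bash
python3 - <<'E'
from h import *
for p in [(285,204),(285,212),(285,222),(200,204),(200,221),(360,206),(360,223)]: print(p,np.round(atz('wrist',p,240),1))
print(proj('wrist',[633,40,240]),proj('wrist',[645,40,240]))
im=cv2.resize(cv2.imread('pics/w13.png')[150:260,170:330],None,fx=5,fy=5,interpolation=cv2.INTER_CUBIC);cv2.imwrite('pics/w13z.png',im)
E
```

```text
(285, 204) [630.2  50.1 240. ]
(285, 212) [635.7  50.2 240. ]
(285, 222) [642.6  50.4 240. ]
(200, 204) [630.2  -3.8 240. ]
(200, 221) [641.9  -4.4 240. ]
(360, 206) [631.6  97.8 240. ]
(360, 223) [643.3  98.9 240. ]
[269.03730976 208.08005686] [268.77284871 225.49235158]
```

View pics/w13z.png

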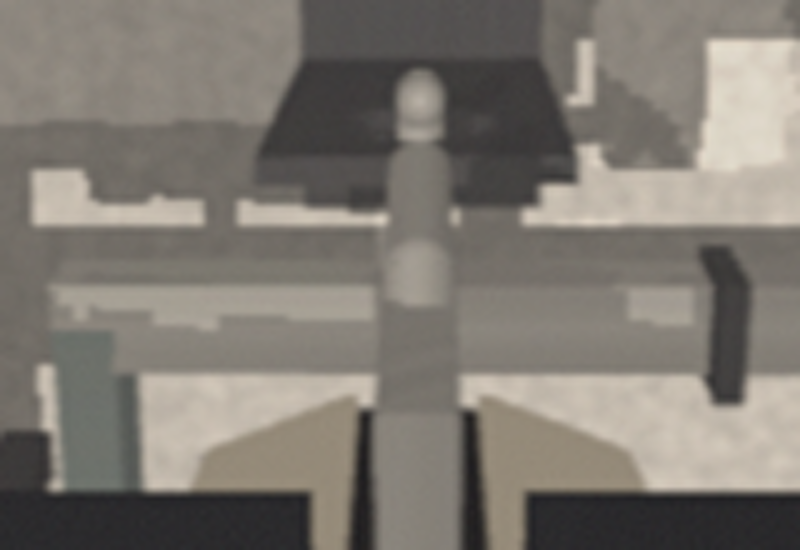

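Emit:
{"op": "servo_tool", "data": {"series": [[0, 0.01, 0, 0.2, 0], [0, 0, 0, 0.2, 0], [0, 0, 0, 0.1, 0], [0, 0, 0, 0.05, 0], [0, 0, 0, 0, 0]]}}

```text
time: 26.4
tool_pos: [640.2, 29.6, 252.9]
tcp_rot: [3.142, 0.0, -3.141]
contact_force: [0.3, 0.2, -5.1]
grip_width: 7.5
```

Emit:
{"op": "servo_tool", "data": {"series": [[0, 0, 0, 0.03, 0], [0, 0, 0, 0, 0]]}}

```text
time: 26.65
tool_pos: [640.5, 29.6, 252.4]
tcp_rot: [-3.142, 0.002, -3.141]
contact_force: [-1.4, -0.4, 2.0]
grip_width: 7.7
```

Emit:
{"op": "servo_tool", "data": {"series": [[0.25, 0, 0, 0, 0], [0.25, 0, 0, 0, 0], [0.25, 0, 0, 0, 0], [0.25, 0, 0, -0.3, 0], [0.25, 0, 0, -0.6, 0], [0.25, 0, 0, -0.6, 0], [0.25, 0, 0, -0.6, 0], [0.25, 0, 0, 0, 0]]}}

```text
time: 27.65
tool_pos: [641.0, 29.5, 360.0]
tcp_rot: [-3.141, 0.007, -3.141]
contact_force: [-0.0, -0.1, 0.2]
grip_width: 22.8
```

```bash
python3 - <<'E'
from h import *
o=st()
snap('wrist','w14');snap('scene','s14');snap('side','d14')
for l in ['shoe1','hook1','handle']:
  pp('scene',l,3);pp('side',l,3)
to([520,-340,365],np.pi-.123)
for n,c in (('s14','scene'),('d14','side')):
    b=proj(c,[640,60,150]).astype(int); im=cv2.imread('pics/'+n+'.png')[max(0,b[1]-60):b[1]+60,b[0]-80:b[0]+80]; cv2.imwrite('pics/'+n+'z.png',cv2.resize(im,None,fx=4,fy=4,interpolation=cv2.INTER_CUBIC))
E
```

```text
t 27.65 pos [641.   29.5 360. ] rot [-3.1412  0.0068 -3.1412] F [-0.  -0.1  0.2] grip 22.8
scene shoe1 0.85 [433.9  49.6   2.8]
scene shoe1 0.69 [446.8 243.5   0.5]
scene shoe1 0.58 [637.6  26.7  37.1]
side shoe1 0.79 [639.7  34.3  35.6]
side shoe1 0.62 [432.   50.5   0.9]
side shoe1 0.61 [446.5 242.3  -2.3]
scene hook1 0.56 [637.1  30.6 122. ]
side hook1 0.77 [ 464.4 -349.2   24. ]
side hook1 0.7 [ 455.7 -404.2   25.7]
side hook1 0.52 [635.7  26.6 125.3]
scene handle 0.8 [641.9 269.7 299.9]
side handle 0.61 [635.9 273.5 301.5]
side handle 0.57 [444.2 245.6  -2.9]
t 28.1 pos [640.1  29.6 355.6] rot [ 3.1414e+00 -1.1000e-03 -3.1413e+00] F [-0.1 -0.3 -0.3] grip 22.9
delta shares [ 2.404 -7.391 -0.186] spin 0.079
```

View pics/s14z.png

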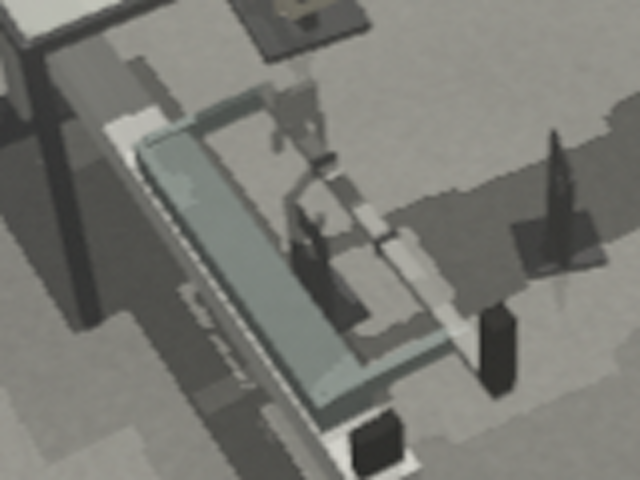

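View pics/d14z.png

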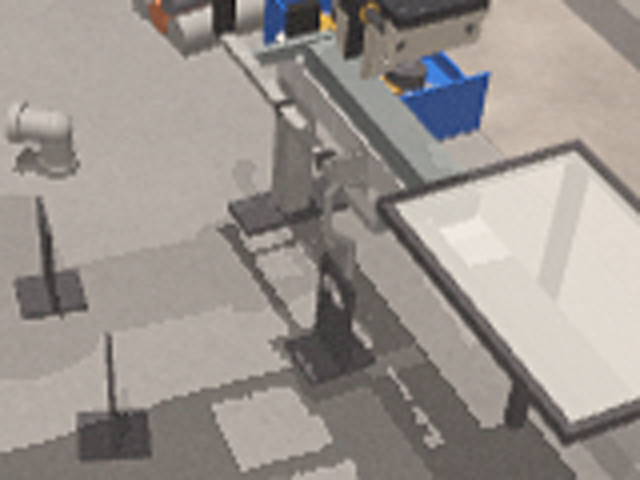

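Emit:
{"op": "servo_tool", "data": {"series": [[0.25, 0.5, -0.3, -0.2, 0], [0.25, 0.7, -0.6, 0, 0.04], [0.25, 0.7, -0.7, 0, 0.039], [0.25, 0.5, -0.8, 0, 0], [0.25, 0.4, -0.9, 0, 0], [0.25, 0.2, -0.9, 0, 0], [0.25, 0, -0.9, 0, 0], [0.25, 0, -0.8, 0, 0], [0.25, 0, -0.6, 0.2, 0], [0.25, 0, -0.4, 0.5, 0], [0.25, 0, 0, 0, 0]]}}

```text
time: 29.48
tool_pos: [454.8, -304.8, 329.1]
tcp_rot: [3.139, -0.004, 3.016]
contact_force: [-0.4, 1.3, -0.3]
grip_width: 22.7
```

```bash
python3 - <<'E'
from h import *
to([468,-349,220],np.pi-.123)
snap('wrist','w15'); pp('wrist','hook1',3); pp('wrist','stand_bar',1)
E
```

```text
t 29.48 pos [ 454.8 -304.8  329.1] rot [ 3.1388 -0.0039  3.0157] F [-0.4  1.3 -0.3] grip 22.7
delta shares [-0.382 -0.85   2.178] spin -0.002
wrist hook1 0.59 [ 466.5 -351.7   28.9]
wrist hook1 0.56 [ 464.3 -401.7   24.3]
wrist stand_bar 0.71 [ 465.7 -347.8  145.1]
```

Emit:
{"op": "servo_tool", "data": {"series": [[0.25, -0.1, -0.4, 0.5, 0], [0.25, -0.15, -0.3, 0.6, 0], [0.25, -0.1, -0.15, 0.6, 0], [0.25, -0.03, 0, 0.48, 0], [0.25, 0, 0, 0, 0]]}}

```text
time: 30.25
tool_pos: [469.5, -347.7, 221.6]
tcp_rot: [3.14, -0.002, 3.019]
contact_force: [-0.3, 0.0, 0.9]
grip_width: 23.4
```

```bash
python3 - <<'E'
from h import *
snap('wrist','w16'); to([468,-349,151],np.pi-.123)
E
```

```text
t 30.3 pos [ 470.  -348.2  223.1] rot [-3.1415e+00  5.0000e-04  3.0189e+00] F [0.1 0.2 0.7] grip 22.9
delta shares [ 0.038 -0.02   1.442] spin 0.000
```

View pics/w16.png

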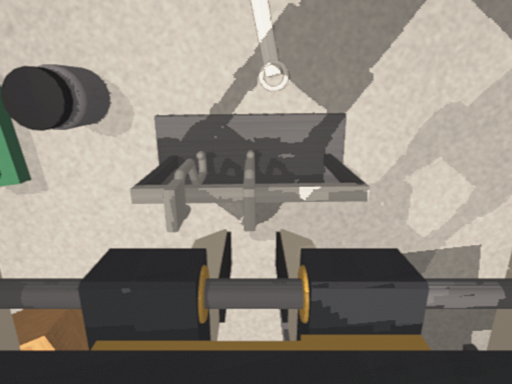

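Emit:
{"op": "servo_tool", "data": {"series": [[0.25, 0.03, -0.04, 0.5, 0], [0.25, 0, 0, 0.5, 0], [0.25, 0, 0, 0.3, 0], [0.25, 0, 0, 0.12, 0], [0, 0, 0, 0, 0], [0, 0, 0, 0, 0], [0, 0, 0, 0, 0], [0, 0, 0, 0, 0], [0, 0, 0, 0, 0]]}}

```text
time: 31.42
tool_pos: [468.1, -351.0, 152.1]
tcp_rot: [-3.141, 0.002, 3.018]
contact_force: [0.6, 0.9, 5.6]
grip_width: 7.4
```

Emit:
{"op": "servo_tool", "data": {"series": [[0, 0, 0, -0.2, 0], [0, 0, 0, -0.4, 0], [0, 0, 0, -0.15, 0], [0, 0.3, 0, 0, 0], [0, 0.5, 0, 0, 0], [0, 0.3, 0, -0.3, 0], [0, 0, 0.1, -0.8, 0], [0, -0.2, 0.5, -0.9, 0], [0, -0.2, 0.8, -0.9, 0], [0, -0.3, 0.9, 0, 0.04], [0, -0.3, 0.9, 0, 0.05], [0, -0.3, 0.9, 0, 0.05], [0, -0.2, 0.9, 0, 0], [0, -0.1, 0.8, 0, 0], [0, 0, 0.6, 0, 0], [0, 0, 0.3, 0, 0], [0, 0, 0, 0, 0]]}}

```text
time: 33.55
tool_pos: [569.3, -35.5, 334.1]
tcp_rot: [-3.141, 0.0, 2.799]
contact_force: [0.5, -0.3, -1.1]
grip_width: 7.6
```

```bash
python3 - <<'E'
from h import *
st(); snap('wrist','w17'); snap('side','d17'); snap('scene','s17')
v=fit(['wrist'],(432,50)); fit(['scene','side'],(432,50)); appr(v,46,197)
E
```

```text
t 33.55 pos [569.3 -35.5 334.1] rot [-3.1415e+00  4.0000e-04  2.7991e+00] F [ 0.5 -0.3 -1.1] grip 7.6
wrist match (np.float64(0.8), 0.77)
fit [ 4.3154e+02  5.0240e+01 -3.3000e-01] cost 0.025 [('wrist', np.float64(0.025))]
scene match (np.float64(0.65), 0.58)
side match (np.float64(0.62), 0.76)
fit [ 4.3069e+02  5.1370e+01 -3.3000e-01] cost 0.11 [('scene', np.float64(0.11)), ('side', np.float64(0.109))]
t 33.85 pos [569.1 -36.8 333.9] rot [-3.1415e+00  1.0000e-04  2.7966e+00] F [ 0.7 -0.8 -0.8] grip 7.4
delta shares [2.258 0.719 2.737] spin -0.008
```

View pics/w17.png

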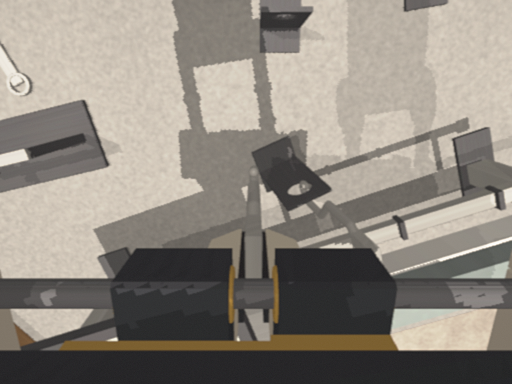

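Emit:
{"op": "servo_tool", "data": {"series": [[0, 0.4, 0.1, 0, -0.008], [0, 0.6, 0.15, 0.2, 0], [0, 0.5, 0.2, 0.5, 0], [0, 0.4, 0.17, 0.7, 0], [0, 0.3, 0.1, 0.7, 0], [0, 0.06, 0, 0.5, 0], [0, 0, 0, 0.13, 0], [0, 0, 0, 0, 0]]}}

```text
time: 34.85
tool_pos: [474.8, 34.8, 197.7]
tcp_rot: [3.141, 0.001, 2.81]
contact_force: [0.3, 0.4, -0.3]
grip_width: 7.4
```

```bash
python3 - <<'E'
from h import *
st(); snap('wrist','w18'); sideview('d18')
v=fit(['wrist'],(432,50)); appr(v,1.5,197)
hookrel('w18',dx=-1,box=(70,260,150,350),fn='w18z',sc=3)
E
```

```text
t 34.85 pos [474.8  34.8 197.7] rot [3.1414e+00 6.0000e-04 2.8099e+00] F [ 0.3  0.4 -0.3] grip 7.4
wrist match (np.float64(0.77), 0.63)
fit [ 4.3276e+02  5.0570e+01 -3.4000e-01] cost 0.041 [('wrist', np.float64(0.041))]
t 35.0 pos [475.1  34.9 198.3] rot [3.1410e+00 2.1000e-03 2.8101e+00] F [ 1.1 -0.5 -0.7] grip 7.6
delta shares [0.874 0.021 0.023] spin 0.003
```

View pics/w18z.png

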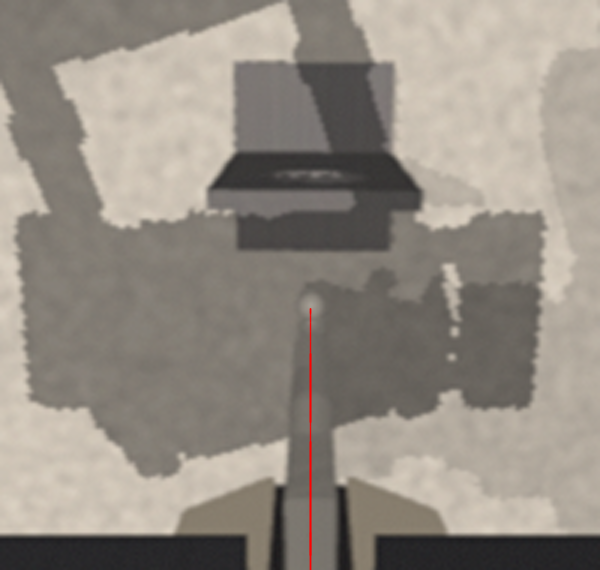

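View pics/d18z.png

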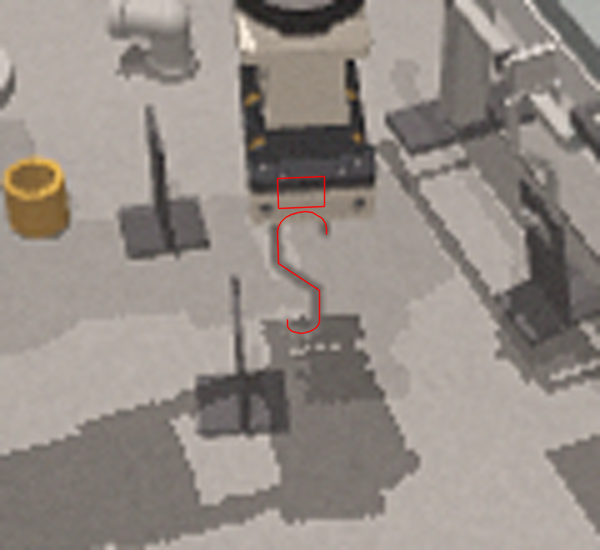

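Emit:
{"op": "servo_tool", "data": {"series": [[0, 0.1, 0.02, 0, 0], [0, 0.2, 0, 0, 0], [0, 0.2, 0, 0, 0], [0, 0.2, 0, 0, 0], [0, 0.15, 0, 0, 0], [0, 0, 0, 0, 0]]}}

```text
time: 35.75
tool_pos: [434.0, 50.2, 197.4]
tcp_rot: [3.141, 0.0, 2.811]
contact_force: [-0.1, -0.1, -1.5]
grip_width: 8.0
```

```bash
python3 - <<'E'
from h import *
st(); snap('wrist','w19'); sideview('d19')
hookrel('w19',dx=-1,box=(70,260,150,350),fn='w19z',sc=3)
E
```

```text
t 35.75 pos [434.   50.2 197.4] rot [3.1415e+00 2.0000e-04 2.8109e+00] F [-0.1 -0.1 -1.5] grip 8.0
```

View pics/w19z.png

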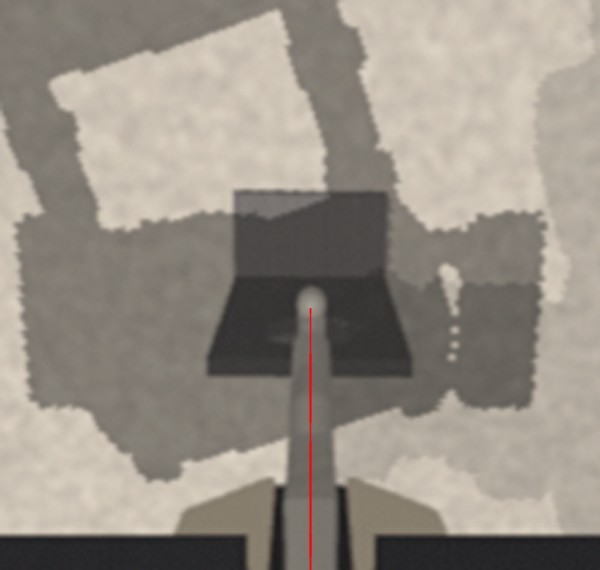

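Tip is through the hole and shows before the web, as with the first shoe. Lift and turn.

Emit:
{"op": "servo_tool", "data": {"series": [[0, 0, 0, -0.15, 0], [0, 0, 0, -0.15, 0], [0, 0, 0, -0.1, 0], [0, 0, 0, -0.2, 0], [0, 0, 0, -0.4, 0], [0, 0, 0, -0.5, -0.05], [0, 0, 0, -0.6, -0.06], [0, 0, 0, -0.4, -0.06], [0, 0, 0, -0.1, -0.04], [0, 0, 0, 0, 0]]}}

```text
time: 37.1
tool_pos: [434.4, 49.9, 327.7]
tcp_rot: [3.142, 0.001, 3.14]
contact_force: [0.4, -0.1, -5.9]
grip_width: 7.6
```

```bash
python3 - <<'E'
from h import *
to([582,107.5,325],np.pi)
snap('wrist','w20')
E
```

```text
t 37.1 pos [434.4  49.9 327.7] rot [3.1415e+00 7.0000e-04 3.1398e+00] F [ 0.4 -0.1 -5.9] grip 7.6
delta shares [-2.95   1.157  0.056] spin -0.001
```

View pics/w20.png

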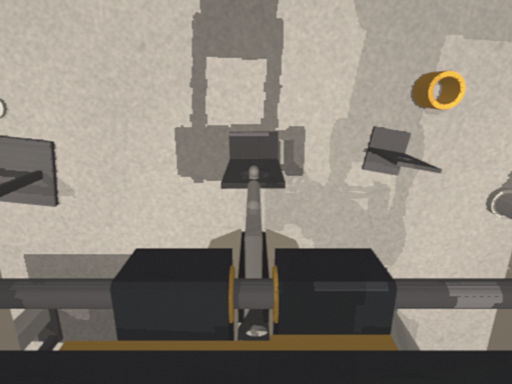

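Emit:
{"op": "servo_tool", "data": {"series": [[0, -0.1, 0.04, 0, 0], [0, -0.2, 0.08, 0, 0], [0, -0.3, 0.12, 0, 0], [0, -0.35, 0.14, 0, 0], [0, -0.4, 0.15, 0, 0], [0, -0.4, 0.15, 0, 0], [0, -0.4, 0.15, 0, 0], [0, -0.35, 0.14, 0, 0], [0, -0.25, 0.1, 0, 0], [0, -0.15, 0.06, 0.1, 0], [0, -0.05, 0.03, 0.3, 0], [0, 0, 0, 0.4, 0], [0, 0, 0, 0.15, 0], [0, 0, 0, 0, 0], [0, 0, 0, 0, 0]]}}

```text
time: 39.02
tool_pos: [582.3, 107.7, 280.5]
tcp_rot: [3.141, 0.002, 3.14]
contact_force: [-0.3, 0.1, -4.8]
grip_width: 8.1
```

```bash
python3 - <<'E'
from h import *
to([639.2,107.5,280.5],np.pi)
snap('scene','s21');sideview('d21',dx=0)
E
```

```text
t 39.02 pos [582.3 107.7 280.5] rot [3.1414e+00 1.5000e-03 3.1402e+00] F [-0.3  0.1 -4.8] grip 8.1
delta shares [-1.138 -0.003  0.002] spin -0.001
```

View pics/d21z.png

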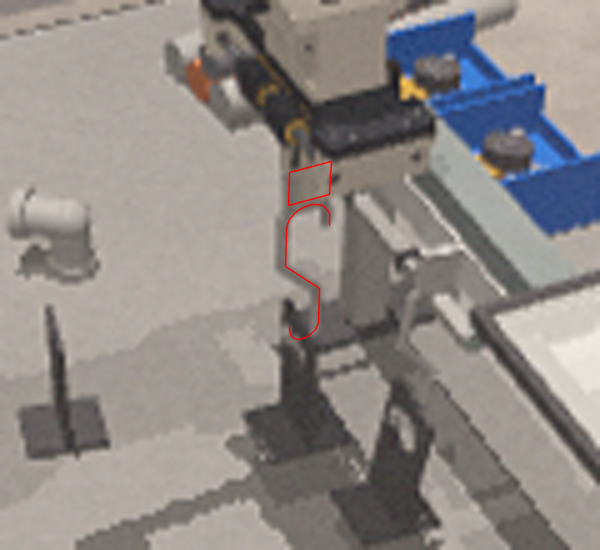

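Emit:
{"op": "servo_tool", "data": {"series": [[0, -0.1, 0, 0, 0], [0, -0.2, 0, 0, 0], [0, -0.2, 0, 0, 0], [0, -0.2, 0, 0, 0], [0, -0.2, 0, 0, 0], [0, -0.15, 0, 0, 0], [0, -0.09, 0, 0, 0], [0, 0, 0, 0, 0]]}}

```text
time: 40.12
tool_pos: [639.2, 107.6, 279.6]
tcp_rot: [-3.142, 0.0, 3.14]
contact_force: [0.0, 0.2, -5.4]
grip_width: 8.1
```

```bash
python3 - <<'E'
from h import *
to([639.2,107.5,252],np.pi)
snap('wrist','w22')
im=cv2.resize(cv2.imread('pics/w22.png')[130:260,140:380],None,fx=3.3,fy=3.3,interpolation=cv2.INTER_CUBIC);cv2.imwrite('pics/w22z.png',im)
E
```

```text
t 40.12 pos [639.2 107.6 279.6] rot [-3.1415  0.      3.1402] F [ 0.   0.2 -5.4] grip 8.1
delta shares [ 0.001 -0.001  0.552] spin -0.001
```

View pics/w22z.png

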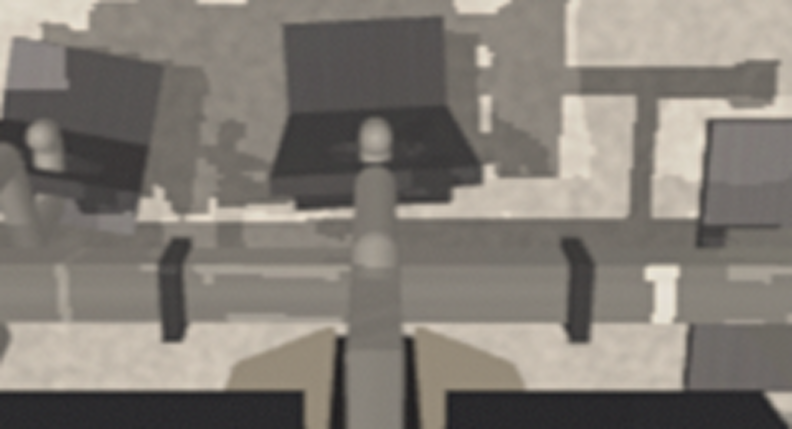

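Emit:
{"op": "servo_tool", "data": {"series": [[0, 0, 0, 0.2, 0], [0, 0, 0, 0.2, 0], [0, 0, 0, 0.1, 0], [0, 0, 0, 0.06, 0], [0, 0, 0, 0, 0]]}}

```text
time: 40.8
tool_pos: [638.9, 107.6, 252.2]
tcp_rot: [3.142, 0.001, 3.14]
contact_force: [-1.6, -0.0, -2.7]
grip_width: 7.9
```

Emit:
{"op": "servo_tool", "data": {"series": [[0, 0, 0, 0.02, 0], [0, 0, 0, 0, 0], [0.25, 0, 0, 0, 0], [0.25, 0, 0, 0, 0], [0.25, 0, 0, 0, 0], [0.25, 0, 0, -0.3, 0], [0.25, 0, 0, -0.6, 0], [0.25, 0, 0, -0.6, 0], [0.25, 0, 0, -0.6, 0], [0.25, 0, 0, 0, 0]]}}

```text
time: 42.05
tool_pos: [639.8, 107.8, 359.5]
tcp_rot: [3.141, 0.007, 3.14]
contact_force: [-0.0, 1.0, -0.1]
grip_width: 22.9
```

```bash
python3 - <<'E'
from h import *
st()
snap('wrist','w23');snap('scene','s23');snap('side','d23')
pp('scene','shoe1',3);pp('side','shoe1',3);pp('side','hook1',3)
for n,c in (('s23','scene'),('d23','side')):
    b=proj(c,[640,70,150]).astype(int); im=cv2.imread('pics/'+n+'.png')[max(0,b[1]-60):b[1]+60,b[0]-80:b[0]+80]; cv2.imwrite('pics/'+n+'z.png',cv2.resize(im,None,fx=4,fy=4,interpolation=cv2.INTER_CUBIC))
to([454,-370,330],np.pi-.123)
E
```

```text
t 42.05 pos [639.8 107.8 359.5] rot [3.1412 0.0069 3.1405] F [-0.   1.  -0.1] grip 22.9
scene shoe1 0.66 [447.7 246.7   0.8]
scene shoe1 0.42 [643.8  48.3  40.1]
scene shoe1 0.16 [641.6 110.5 237.3]
side shoe1 0.69 [444.8 246.9  -3.6]
side shoe1 0.59 [643.8  50.5  35. ]
side shoe1 0.57 [637.7 111.4  40.4]
side hook1 0.73 [638.7  33.6 126.3]
side hook1 0.53 [637.5 109.3 122.1]
t 42.35 pos [638.7 107.6 354.5] rot [-3.1416e+00 -2.1000e-03  3.1403e+00] F [ 0.6  0.7 -0.5] grip 22.7
delta shares [ 3.681 -9.557  0.499] spin 0.077
```

View pics/s23z.png

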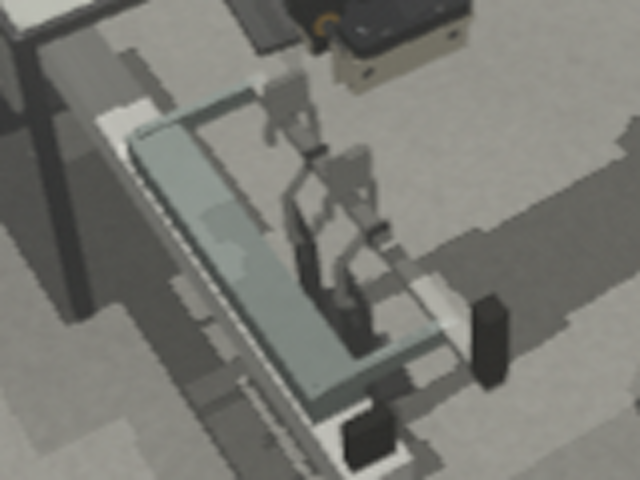

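View pics/d23z.png

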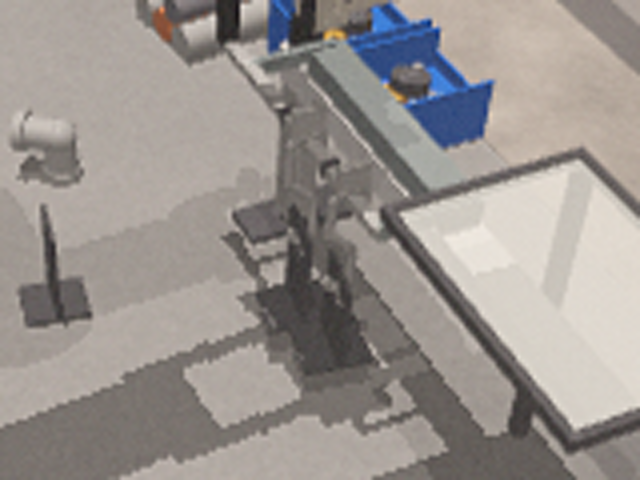

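View pics/w23.png

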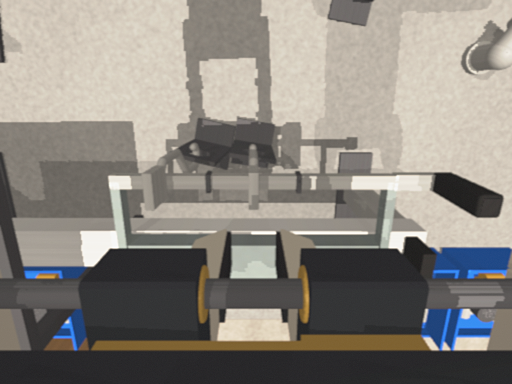

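```bash
python3 - <<'E'
from h import *
ims=[]
for k in range(8):
    snap('wrist','q%d'%k)
    im=cv2.imread('pics/q%d.png'%k)[100:215,125:325]; ims.append(cv2.resize(im,None,fx=2,fy=2,interpolation=cv2.INTER_CUBIC))
    r=pp('wrist','shoe1',3)
g=np.vstack([np.hstack(ims[i:i+2]) for i in (0,4)]); cv2.imwrite('pics/q.png',g); st()
E
```

```text
wrist shoe1 0.95 [641.7  25.   41.3]
wrist shoe1 0.72 [635.4 111.3  37.4]
wrist shoe1 0.9 [638.6  13.7  40.4]
wrist shoe1 0.77 [633.5 110.2  36.7]
wrist shoe1 0.77 [637.1 109.5  39.4]
wrist shoe1 0.56 [634.9  14.7  40.4]
wrist shoe1 0.82 [636.3 107.8  35.9]
wrist shoe1 0.65 [637.6  21.1  39.5]
wrist shoe1 0.86 [634.6 107.2  37.5]
wrist shoe1 0.64 [639.3  36.4  41. ]
wrist shoe1 0.9 [635.6 106.9  38.7]
wrist shoe1 0.7 [643.7  48.6  41.6]
wrist shoe1 0.29 [632.3 105.7 242.6]
wrist shoe1 0.65 [642.9  48.7  41.3]
wrist shoe1 0.58 [634.5 104.6  39.6]
wrist shoe1 0.6 [640.3  45.4  41.4]
wrist shoe1 0.55 [635.2 104.9  40.5]
t 43.15 pos [639.  107.7 355.7] rot [ 3.1415 -0.      3.1404] F [-0.4  0.3 -0.2] grip 23.0
```

View pics/q.png

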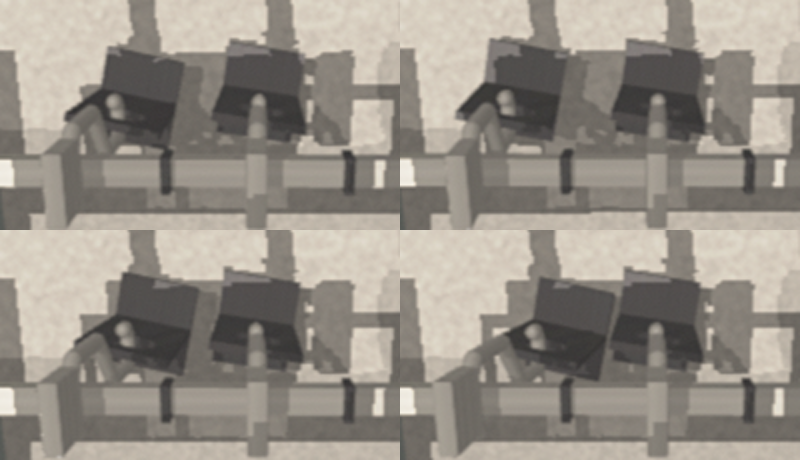

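Emit:
{"op": "servo_tool", "data": {"series": [[0.25, 0.5, -0.3, 0, 0], [0.25, 0.8, -0.5, 0, 0.04], [0.25, 0.8, -0.6, 0, 0.037], [0.25, 0.6, -0.8, 0, 0], [0.25, 0.4, -0.9, 0, 0], [0.25, 0.3, -1, 0, 0], [0.25, 0.2, -1, 0, 0], [0.25, 0, -1, 0, 0], [0.25, 0, -1, 0, 0], [0.25, 0, -1, 0.2, 0], [0.25, 0, -0.8, 0.4, 0], [0.25, 0, -0.5, 0.5, 0], [0.25, 0, -0.2, 0.3, 0], [0.25, 0, 0, 0, 0]]}}

```text
time: 44.9
tool_pos: [407.4, -357.0, 284.8]
tcp_rot: [3.14, -0.002, 3.019]
contact_force: [-0.4, -0.7, 1.0]
grip_width: 23.0
```

```bash
python3 - <<'E'
from h import *
to([461.5,-401,220],np.pi-.123)
ys=[]
for k in range(5):
    snap('side','x%d'%k); pp('side','shoe1',3)
E
```

```text
t 44.9 pos [ 407.4 -357.   284.8] rot [ 3.1397e+00 -1.6000e-03  3.0189e+00] F [-0.4 -0.7  1. ] grip 23.0
delta shares [-1.184 -0.743  1.292] spin 0.000
side shoe1 0.57 [444.8 244.7  -5.3]
side shoe1 0.51 [444.6 241.6  -1.9]
side shoe1 0.19 [637.3 109.5 237.5]
side shoe1 0.64 [444.6 243.   -3.3]
side shoe1 0.49 [446.5 244.7  -1.8]
side shoe1 0.55 [443.  241.6   0.5]
```

Emit:
{"op": "servo_tool", "data": {"series": [[0.25, -0.3, -0.2, 0.1, 0], [0.25, -0.4, -0.25, 0.3, 0], [0.25, -0.3, -0.2, 0.4, 0], [0.25, -0.18, -0.09, 0.4, 0], [0.25, 0, 0, 0.09, 0], [0.25, 0, 0, 0, 0]]}}

```text
time: 46.15
tool_pos: [461.4, -401.0, 221.2]
tcp_rot: [3.141, -0.001, 3.02]
contact_force: [-0.7, -0.5, 0.4]
grip_width: 23.0
```

```bash
python3 - <<'E'
from h import *
to([461.5,-402,151],np.pi-.123)
snap('wrist','w24')
E
```

```text
t 46.15 pos [ 461.4 -401.   221.2] rot [ 3.1411e+00 -5.0000e-04  3.0195e+00] F [-0.7 -0.5  0.4] grip 23.0
delta shares [-0.005 -0.021  1.404] spin 0.001
```

View pics/w24.png

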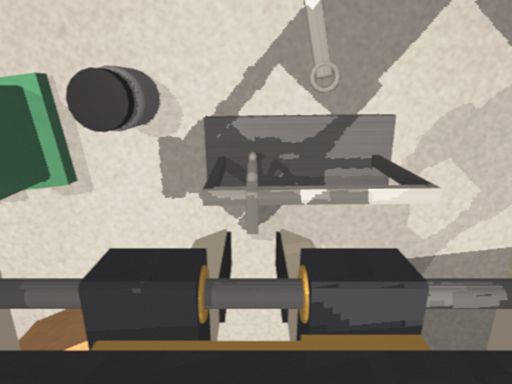

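Emit:
{"op": "servo_tool", "data": {"series": [[0.25, 0, -0.01, 0.5, 0], [0.25, 0, 0, 0.5, 0], [0.25, 0, 0, 0.28, 0], [0.25, 0, 0, 0.11, 0], [0, 0, 0, 0, 0], [0, 0, 0, 0, 0], [0, 0, 0, 0, 0], [0, 0, 0, 0, 0], [0, 0, 0, 0, 0]]}}

```text
time: 47.32
tool_pos: [462.1, -402.2, 152.5]
tcp_rot: [-3.14, 0.001, 3.019]
contact_force: [0.1, -1.0, 5.4]
grip_width: 7.9
```

Emit:
{"op": "servo_tool", "data": {"series": [[0, 0, 0, -0.2, 0], [0, 0, 0, -0.4, 0], [0, 0, 0, -0.15, 0], [0, 0.3, 0, 0, 0], [0, 0.5, 0, 0, 0], [0, 0.3, 0, -0.3, 0], [0, 0, 0.2, -0.8, 0], [0, 0, 0.6, -0.9, 0], [0, 0, 0.9, -0.8, 0], [0, 0, 0.9, 0, 0], [0, 0, 0.9, 0, 0], [0, 0, 0.9, 0, 0], [0, 0, 0.9, 0, 0.04], [0, 0, 0.9, 0, 0.042], [0, -0.2, 0.9, 0, 0], [0, -0.2, 0.9, 0, 0], [0, -0.2, 0.9, 0, 0], [0, -0.2, 0.9, 0, 0], [0, -0.1, 0.8, 0, 0], [0, 0, 0.4, 0, 0]]}}

```text
time: 49.82
tool_pos: [551.2, 135.2, 329.7]
tcp_rot: [3.141, 0.0, 2.892]
contact_force: [0.5, -0.9, -1.0]
grip_width: 8.0
```

```bash
python3 - <<'E'
from h import *
st(); snap('wrist','w25'); snap('side','d25'); snap('scene','s25')
v=fit(['wrist'],(444,244)); fit(['scene','side'],(444,244)); appr(v,46,197)
for k in range(6):
    snap('side','x%d'%k); pp('side','shoe1',3)
E
```

```text
t 49.83 pos [551.2 135.2 329.7] rot [3.1411e+00 4.0000e-04 2.8923e+00] F [ 0.5 -0.9 -1. ] grip 8.0
wrist match (np.float64(0.83), 0.88)
fit [ 4.4251e+02  2.4252e+02 -1.8000e-01] cost 0.06 [('wrist', np.float64(0.06))]
scene match (np.float64(0.73), 0.63)
side match (np.float64(0.66), 0.59)
fit [ 4.4204e+02  2.4501e+02 -2.1000e-01] cost 0.135 [('scene', np.float64(0.159)), ('side', np.float64(0.11))]
t 50.12 pos [550.6 132.3 329.7] rot [-3.1414e+00  4.0000e-04  2.8894e+00] F [-0.3 -0.  -0.2] grip 7.9
delta shares [1.728 1.664 2.652] spin -0.047
side shoe1 0.67 [444.7 243.9  -2.9]
side shoe1 0.6 [640.6 108.1  39.3]
side shoe1 0.47 [546.9 131.3 202.8]
side shoe1 0.78 [638.   31.3  37.1]
side shoe1 0.76 [634.9 107.8  40. ]
side shoe1 0.7 [446.4 241.6  -5. ]
side shoe1 0.71 [638.8  32.4  37.7]
side shoe1 0.71 [640.3 110.5  40. ]
side shoe1 0.57 [ 3.623e+02  2.940e+02 -2.000e-01]
side shoe1 0.77 [443.8 243.9  -3.9]
side shoe1 0.69 [637.5  29.   34.4]
side shoe1 0.59 [639.  107.9  43.1]
side shoe1 0.72 [637.6  32.8  35.8]
side shoe1 0.68 [634.3 106.4  39.7]
side shoe1 0.48 [443.9 240.8  -2.9]
side shoe1 0.75 [637.3  32.6  38.9]
side shoe1 0.68 [444.2 243.1  -2.9]
side shoe1 0.59 [636.  108.5  40.7]
```

View pics/w25.png

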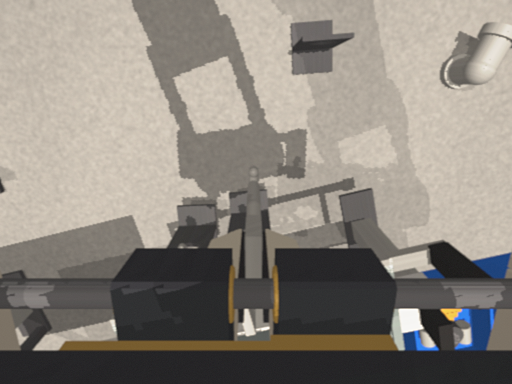

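View pics/d25.png

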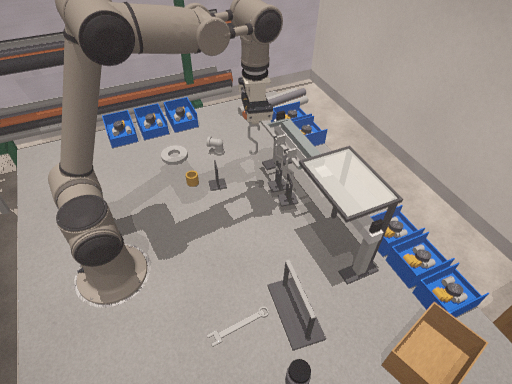

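Emit:
{"op": "servo_tool", "data": {"series": [[0, 0.3, 0.3, 0, -0.04], [0, 0.4, 0.4, 0.2, 0], [0, 0.4, 0.4, 0.5, 0], [0, 0.3, 0.3, 0.6, 0], [0, 0.2, 0.2, 0.6, 0], [0, 0.1, 0.1, 0.5, 0], [0, 0, 0, 0.25, 0], [0, 0, 0, 0, 0]]}}

```text
time: 51.72
tool_pos: [484.0, 233.8, 196.5]
tcp_rot: [-3.141, -0.001, 2.955]
contact_force: [0.1, 0.4, -0.8]
grip_width: 7.6
```

```bash
python3 - <<'E'
from h import *
st(); snap('wrist','w26'); snap('side','d26')
v=fit(['wrist'],(442,243.5)); fit(['side'],(442,243.5)); appr(v,1.5,197)
hookrel('w26',dx=-1,box=(70,260,150,350),fn='w26z',sc=3)
E
```

```text
t 51.73 pos [484.  233.8 196.5] rot [-3.1412e+00 -9.0000e-04  2.9547e+00] F [ 0.1  0.4 -0.8] grip 7.6
wrist match (np.float64(0.83), 0.88)
fit [ 4.4481e+02  2.4423e+02 -1.9000e-01] cost 0.018 [('wrist', np.float64(0.018))]
side match (np.float64(0.65), 0.73)
fit [ 4.4186e+02  2.4551e+02 -2.1000e-01] cost 0.133 [('side', np.float64(0.133))]
t 51.92 pos [485.1 233.6 197.8] rot [3.1405e+00 1.9000e-03 2.9532e+00] F [-0.4 -1.  -0.9] grip 7.4
delta shares [0.802 0.059 0.015] spin -0.000
```

View pics/w26z.png

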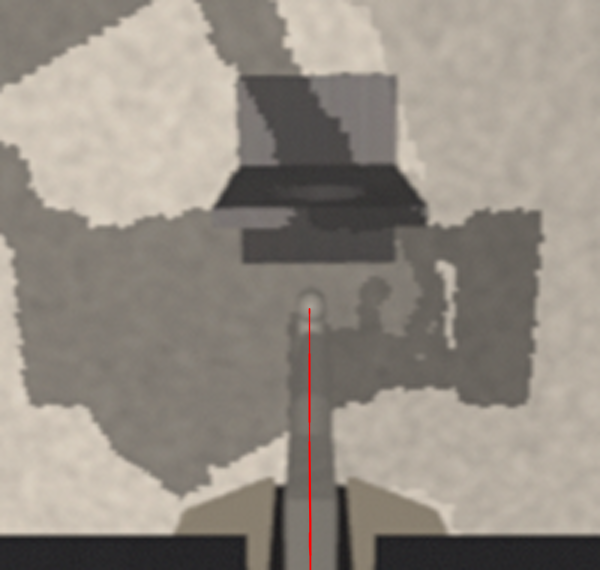

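Emit:
{"op": "servo_tool", "data": {"series": [[0, 0.05, 0.06, 0, 0], [0, 0.15, 0, 0, 0], [0, 0.2, 0, 0, 0], [0, 0.2, 0, 0, 0], [0, 0.19, 0, 0, 0], [0, 0, 0, 0, 0]]}}

```text
time: 52.68
tool_pos: [445.4, 244.1, 196.9]
tcp_rot: [3.141, 0.0, 2.954]
contact_force: [-0.1, -0.7, -0.6]
grip_width: 7.6
```

```bash
python3 - <<'E'
from h import *
st(); snap('wrist','w27'); sideview('d27')
hookrel('w27',dx=-1,box=(70,260,150,350),fn='w27z',sc=3)
E
```

```text
t 52.67 pos [445.4 244.1 196.9] rot [3.1415 0.     2.9542] F [-0.1 -0.7 -0.6] grip 7.6
```

View pics/w27z.png

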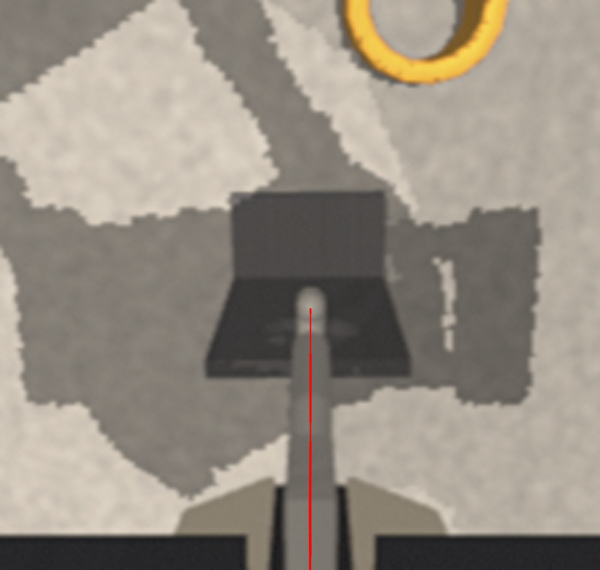

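Emit:
{"op": "servo_tool", "data": {"series": [[0, 0, 0, -0.15, 0], [0, 0, 0, -0.15, 0], [0, 0, 0, -0.1, 0], [0, 0, 0, -0.2, 0], [0, 0, 0, -0.4, 0], [0, 0, 0, -0.5, -0.03], [0, 0, 0, -0.6, -0.05], [0, 0, 0, -0.4, -0.04], [0, 0, 0, -0.1, 0], [0, 0, 0, 0, 0]]}}

```text
time: 54.02
tool_pos: [445.9, 243.8, 326.3]
tcp_rot: [-3.141, -0.001, 3.141]
contact_force: [0.8, -0.3, -5.6]
grip_width: 7.4
```

```bash
python3 - <<'E'
from h import *
to([582,185.5,325],np.pi)
snap('wrist','w28'); snap('side','d28'); pp('side','shoe1',3)
E
```

```text
t 54.02 pos [445.9 243.8 326.3] rot [-3.1414e+00 -6.0000e-04  3.1408e+00] F [ 0.8 -0.3 -5.6] grip 7.4
delta shares [-2.722 -1.164  0.024] spin -0.001
side shoe1 0.82 [637.6 107.2  40.9]
side shoe1 0.78 [447.  244.2 108. ]
side shoe1 0.51 [639.   31.3  39.2]
```

View pics/d28.png

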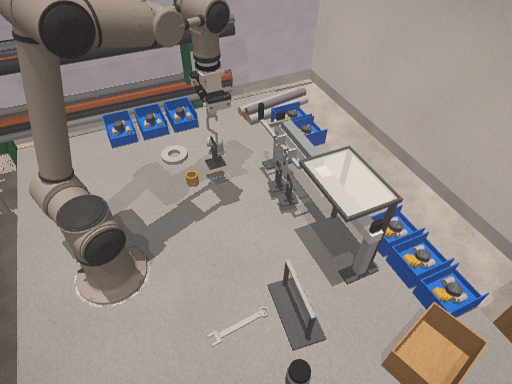

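Emit:
{"op": "servo_tool", "data": {"series": [[0, -0.1, -0.04, 0, 0], [0, -0.2, -0.09, 0, 0], [0, -0.3, -0.13, 0, 0], [0, -0.35, -0.15, 0, 0], [0, -0.35, -0.15, 0, 0], [0, -0.35, -0.15, 0, 0], [0, -0.35, -0.15, 0, 0], [0, -0.3, -0.13, 0, 0], [0, -0.25, -0.1, 0, 0], [0, -0.12, -0.06, 0.1, 0], [0, -0.05, -0.01, 0.3, 0], [0, 0, 0, 0.35, 0], [0, 0, 0, 0.15, 0], [0, 0, 0, 0, 0], [0, 0, 0, 0, 0]]}}

```text
time: 56.05
tool_pos: [582.3, 186.1, 282.5]
tcp_rot: [3.141, 0.001, -3.141]
contact_force: [1.2, -0.2, -4.1]
grip_width: 7.6
```

```bash
python3 - <<'E'
from h import *
to([639.7,185.5,280.5],np.pi)
snap('scene','s29');sideview('d29',dx=-1)
pp('scene','handle',1)
E
```

```text
t 56.05 pos [582.3 186.1 282.5] rot [ 3.1413e+00  1.3000e-03 -3.1410e+00] F [ 1.2 -0.2 -4.1] grip 7.6
delta shares [-1.147 -0.013  0.041] spin 0.000
scene handle 0.72 [639.5 274.7 300.9]
```

View pics/s29.png

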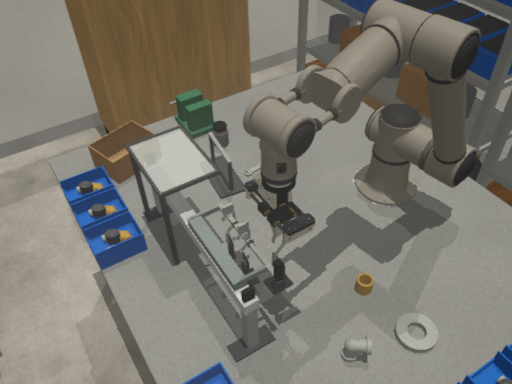

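Emit:
{"op": "servo_tool", "data": {"series": [[0, -0.1, -0.01, 0.04, 0], [0, -0.2, 0, 0, 0], [0, -0.2, 0, 0, 0], [0, -0.2, 0, 0, 0], [0, -0.2, 0, 0, 0], [0, -0.15, 0, 0, 0], [0, -0.09, 0, 0, 0], [0, 0, 0, 0, 0]]}}

```text
time: 57.2
tool_pos: [639.4, 185.4, 279.6]
tcp_rot: [3.142, -0.0, -3.141]
contact_force: [0.7, 0.1, -5.1]
grip_width: 7.9
```

```bash
python3 - <<'E'
from h import *
to([639.7,185.5,252],np.pi)
snap('wrist','w30')
im=cv2.resize(cv2.imread('pics/w30.png')[130:260,140:380],None,fx=3.3,fy=3.3,interpolation=cv2.INTER_CUBIC);cv2.imwrite('pics/w30z.png',im)
E
```

```text
t 57.2 pos [639.4 185.4 279.6] rot [ 3.1416 -0.     -3.1414] F [ 0.7  0.1 -5.1] grip 7.9
delta shares [-0.006  0.003  0.551] spin 0.000
```

View pics/w30z.png

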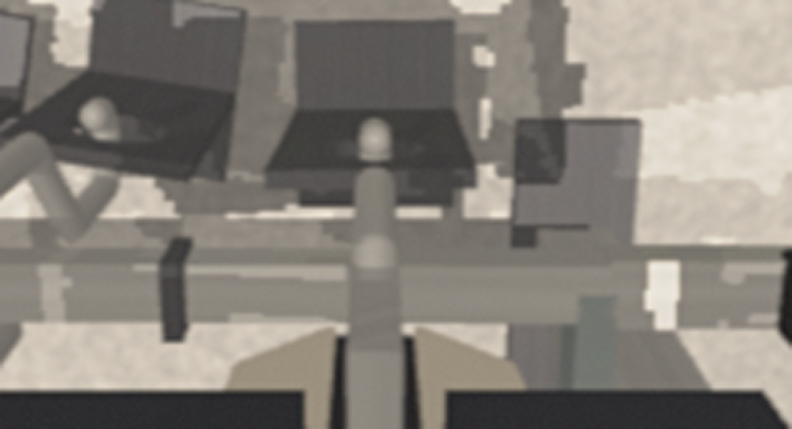

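Emit:
{"op": "servo_tool", "data": {"series": [[0, 0, 0, 0.2, 0], [0, 0, 0, 0.2, 0], [0, 0, 0, 0.1, 0], [0, 0, 0, 0.06, 0], [0, 0, 0, 0.02, 0], [0, 0, 0, 0, 0], [0, 0, 0, 0, 0]]}}

```text
time: 58.12
tool_pos: [638.8, 185.4, 252.4]
tcp_rot: [3.141, 0.001, -3.141]
contact_force: [-4.3, -2.2, 4.3]
grip_width: 7.9
```

Emit:
{"op": "servo_tool", "data": {"series": [[0, 0.02, 0.02, -0.01, 0], [0, 0, 0, 0, 0]]}}

```text
time: 58.38
tool_pos: [638.7, 185.7, 252.4]
tcp_rot: [-3.141, 0.003, 3.141]
contact_force: [-2.3, -5.0, 5.0]
grip_width: 7.8
```

Emit:
{"op": "servo_tool", "data": {"series": [[0, 0.01, -0.03, -0.01, 0], [0, 0, 0, 0, 0], [0, 0, 0, 0, 0]]}}

```text
time: 58.75
tool_pos: [638.5, 185.5, 252.4]
tcp_rot: [3.14, 0.003, -3.141]
contact_force: [2.6, 1.1, 6.0]
grip_width: 8.1
```

Release and rise.

Emit:
{"op": "servo_tool", "data": {"series": [[0, 0, 0, -0.02, 0], [0.25, 0, 0, 0, 0], [0.25, 0, 0, 0, 0], [0.25, 0, 0, 0, 0], [0.25, 0, 0, 0, 0], [0.25, 0, 0, -0.3, 0], [0.25, 0, 0, -0.6, 0], [0.25, 0, 0, -0.6, 0], [0.25, 0, 0, -0.6, 0], [0.25, 0, 0, 0, 0]]}}

```text
time: 60.0
tool_pos: [638.4, 185.1, 361.7]
tcp_rot: [3.14, 0.007, -3.141]
contact_force: [0.0, 0.8, 0.4]
grip_width: 23.1
```

```bash
python3 - <<'E'
from h import *
st()
for k in range(8):
    snap('wrist','y%d'%k); pp('wrist','shoe1',3)
snap('scene','s31');snap('side','d31'); pp('scene','handle',1); pp('side','handle',1)
to([638.5,272.5,365],np.pi)
E
```

```text
t 60.0 pos [638.4 185.1 361.7] rot [ 3.1404  0.0069 -3.1412] F [0.  0.8 0.4] grip 23.1
wrist shoe1 0.94 [634.5 182.6  40.7]
wrist shoe1 0.62 [636.1  31.7  38.9]
wrist shoe1 0.6 [636.3 110.2  37.6]
wrist shoe1 0.94 [637.  107.7  37.7]
wrist shoe1 0.9 [635.6 185.   40.2]
wrist shoe1 0.87 [636.1  31.1  39.6]
wrist shoe1 0.93 [639.6  32.3  39.7]
wrist shoe1 0.92 [636.6 107.2  38.6]
wrist shoe1 0.88 [639.7 184.3  37. ]
wrist shoe1 0.88 [637.6 108.4  38.4]
wrist shoe1 0.86 [636.6 187.9  37. ]
wrist shoe1 0.67 [638.5  34.2  41.1]
wrist shoe1 0.97 [638.2  31.9  38.1]
wrist shoe1 0.97 [635.5 185.7  40.2]
wrist shoe1 0.61 [635.9 105.3  37.6]
wrist shoe1 0.86 [637.9 184.4  38.5]
wrist shoe1 0.64 [633.7 106.5  38.5]
wrist shoe1 0.57 [638.8  30.7  38.9]
wrist shoe1 0.91 [638.  185.6  38.9]
wrist shoe1 0.88 [640.5  31.   39.2]
wrist shoe1 0.57 [633.2 105.9  37.5]
wrist shoe1 0.8 [639.6  31.1  40.8]
wrist shoe1 0.6 [639.2 182.8  38.3]
wrist shoe1 0.59 [636.6 107.7  34.6]
scene handle 0.59 [641.4 272.6 298.7]
side handle 0.73 [636.5 267.6 299.6]
t 61.0 pos [637.6 185.  357.8] rot [ 3.1415e+00  1.0000e-04 -3.1412e+00] F [-0.6 -0.4 -0.1] grip 23.1
delta shares [-0.018  1.751 -0.144] spin 0.000
```

View pics/y7.png

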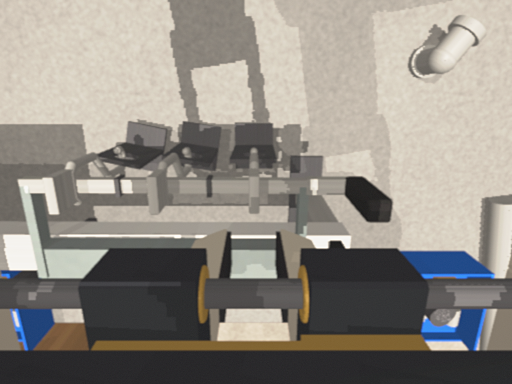

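View pics/d31.png

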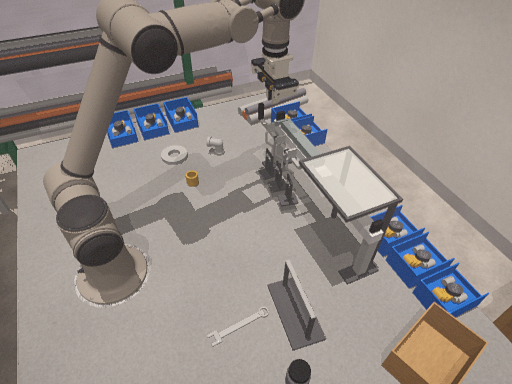

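Emit:
{"op": "servo_tool", "data": {"series": [[0.5, 0, 0.4, -0.1, 0], [0.5, 0, 0.7, 0, 0], [0.5, -0.02, 0.5, 0, 0], [0.5, 0, 0.16, 0, 0], [0.5, 0, 0, 0, 0]]}}

```text
time: 61.62
tool_pos: [638.6, 272.9, 362.5]
tcp_rot: [-3.141, -0.0, -3.141]
contact_force: [-0.3, 0.2, 0.2]
grip_width: 45.9
```

```bash
python3 - <<'E'
from h import *
to([638,272.8,272],np.pi)
snap('wrist','w32');pp('wrist','handle',1)
im=cv2.resize(cv2.imread('pics/w32.png')[130:260,140:380],None,fx=3.3,fy=3.3,interpolation=cv2.INTER_CUBIC);cv2.imwrite('pics/w32z.png',im)
E
```

```text
t 61.62 pos [638.6 272.9 362.5] rot [-3.1413e+00 -2.0000e-04 -3.1408e+00] F [-0.3  0.2  0.2] grip 45.9
delta shares [ 0.012 -0.002  1.81 ] spin 0.001
wrist handle 0.89 [635.1 270.  302.4]
```

View pics/w32.png

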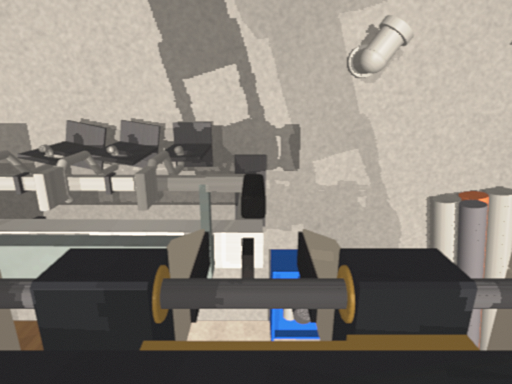

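Emit:
{"op": "servo_tool", "data": {"series": [[0.5, 0, 0, 0.4, 0], [0.5, 0, 0, 0.5, 0], [0.5, 0, 0, 0.5, 0], [0.5, 0, 0, 0.3, 0], [0.5, 0, 0, 0.1, 0], [0.4, 0, 0, 0, 0], [0.35, 0, 0, 0, 0], [0.3, 0, 0, 0, 0], [0.28, 0, 0, 0, 0], [0.26, 0, 0, 0, 0], [0.24, 0, 0, 0, 0], [0.22, 0, 0, 0, 0], [0.2, 0, 0, 0, 0], [0.18, 0, 0, 0, 0], [0, 0, 0, 0, 0], [0, 0, 0, 0, 0], [0, 0, 0, 0, 0]]}}

```text
time: 63.85
tool_pos: [638.6, 272.8, 272.7]
tcp_rot: [-3.141, -0.0, -3.141]
contact_force: [0.1, -1.4, 0.9]
grip_width: 17.8
```

```bash
python3 - <<'E'
from h import *
st()
for k in range(4):
    snap('side','z%d'%k); pp('side','shoe1',3)
E
```

```text
t 63.85 pos [638.6 272.8 272.7] rot [-3.1415e+00 -1.0000e-04 -3.1414e+00] F [ 0.1 -1.4  0.9] grip 17.8
side shoe1 0.62 [640.3 185.6  34.8]
side shoe1 0.58 [640.3  32.4  36.7]
side shoe1 0.58 [635.5 110.2  39.1]
side shoe1 0.8 [635.7 110.3  40.3]
side shoe1 0.79 [640.1  32.3  37.4]
side shoe1 0.68 [356.3 296.4  -0.4]
side shoe1 0.81 [636.5 107.9  42.8]
side shoe1 0.56 [640.   30.   33.4]
side shoe1 0.54 [636.6 184.6  35.1]
side shoe1 0.82 [638.7  28.8  38. ]
side shoe1 0.71 [636.6 109.2  41.1]
side shoe1 0.48 [638.2 188.   33.6]
```

Push, with a slow ramp to about 40 mm/s.

Emit:
{"op": "servo_tool", "data": {"series": [[0, 0, -0.01, 0, 0], [0, 0, -0.02, 0, 0], [0, 0, -0.03, 0, 0], [0, 0, -0.04, 0, 0], [0, 0, -0.05, 0, 0], [0, 0, -0.06, 0, 0], [0, 0, -0.07, 0, 0], [0, 0, -0.08, 0, 0], [0, 0, -0.09, 0, 0], [0, 0, -0.1, 0, 0], [0, 0, -0.1, 0, 0], [0, 0, -0.1, 0, 0], [0, 0, -0.1, 0, 0], [0, 0, -0.1, 0, 0], [0, 0, -0.1, 0, 0], [0, 0, -0.1, 0, 0], [0, 0, -0.1, 0, 0], [0, 0, -0.1, 0, 0], [0, 0, -0.1, 0, 0], [0, 0, -0.1, 0, 0]]}}

```text
time: 66.75
tool_pos: [638.4, 195.1, 272.7]
tcp_rot: [3.142, -0.001, -3.141]
contact_force: [-3.6, 3.2, 0.4]
grip_width: 17.7
```

Emit:
{"op": "servo_tool", "data": {"series": [[0, 0, -0.1, 0, 0], [0, 0, -0.1, 0, 0], [0, 0, -0.1, 0, 0], [0, 0, -0.1, 0, 0], [0, 0, -0.1, 0, 0], [0, 0, -0.1, 0, 0], [0, 0, -0.1, 0, 0], [0, 0, -0.1, 0, 0], [0, 0, -0.1, 0, 0], [0, 0, -0.1, 0, 0], [0, 0, -0.1, 0, 0], [0, 0, -0.1, 0, 0], [0, 0, -0.1, 0, 0], [0, 0, -0.1, 0, 0], [0, 0, -0.1, 0, 0], [0, 0, -0.1, 0, 0], [0, 0, -0.1, 0, 0], [0, 0, -0.1, 0, 0], [0, 0, -0.1, 0, 0], [0, 0, -0.1, 0, 0]]}}

```text
time: 69.25
tool_pos: [638.1, 95.0, 272.7]
tcp_rot: [-3.141, -0.001, -3.141]
contact_force: [-4.5, 3.8, -0.1]
grip_width: 17.7
```

Emit:
{"op": "servo_tool", "data": {"series": [[0, 0, -0.1, 0, 0], [0, 0, -0.1, 0, 0], [0, 0, -0.1, 0, 0], [0, 0, -0.1, 0, 0], [0, 0, -0.1, 0, 0], [0, 0, -0.1, 0, 0], [0, 0, -0.1, 0, 0], [0, 0, -0.1, 0, 0], [0, 0, -0.09, 0, 0], [0, 0, -0.08, 0, 0], [0, 0, -0.07, 0, 0], [0, 0, -0.06, 0, 0], [0, 0, -0.05, 0, 0], [0, 0, -0.04, 0, 0], [0, 0, -0.04, 0, 0], [0, 0, -0.04, 0, 0], [0, 0, -0.04, 0, 0], [0, 0, -0.04, 0, 0], [0, 0, -0.03, 0, 0]]}}

```text
time: 71.62
tool_pos: [637.9, 25.9, 272.7]
tcp_rot: [-3.141, -0.002, -3.141]
contact_force: [-6.0, 4.0, 0.0]
grip_width: 17.5
```

```bash
python3 - <<'E'
from h import *
st()
snap('side','d33');snap('scene','s33'); pp('scene','shoe1',3); pp('scene','hook1',3)
E
```

```text
t 71.62 pos [637.9  25.9 272.7] rot [-3.1413e+00 -1.8000e-03 -3.1415e+00] F [-6.  4.  0.] grip 17.5
scene shoe1 0.81 [638.3 -60.7  37. ]
scene shoe1 0.66 [ 638.5 -139.8   43. ]
scene shoe1 0.56 [ 641.1 -217.3   36.1]
scene hook1 0.59 [ 634.5 -214.7  124.2]
scene hook1 0.45 [637.3 -64.7 125. ]
scene hook1 0.42 [ 636.  -141.6  124. ]
```

View pics/s33.png

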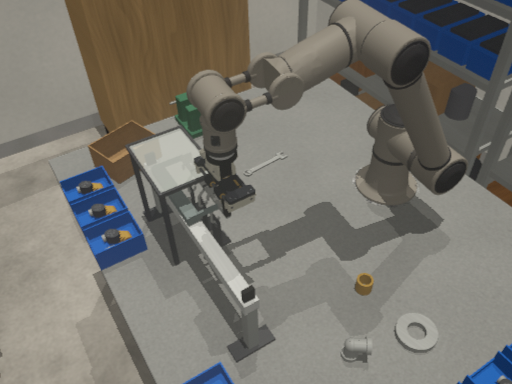

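View pics/d33.png

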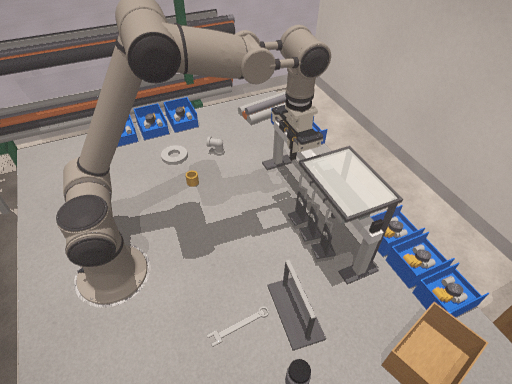

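Emit:
{"op": "servo_tool", "data": {"series": [[0, 0.02, -0.03, 0, 0], [0, 0, -0.03, 0, 0], [0, 0, -0.03, 0, 0], [0, 0, -0.02, 0, 0], [0, 0, -0.02, 0, 0], [0, 0, -0.02, 0, 0], [0, 0, -0.02, 0, 0], [0, 0, -0.02, 0, 0]]}}

```text
time: 72.82
tool_pos: [637.9, 16.9, 272.7]
tcp_rot: [3.142, 0.0, -3.141]
contact_force: [0.9, 2.7, -2.0]
grip_width: 17.7
```

Emit:
{"op": "servo_tool", "data": {"series": [[0, 0, -0.02, 0, 0], [0, 0, -0.02, 0, 0], [0, 0, -0.02, 0, 0], [0, 0, -0.02, 0, 0]]}}

```text
time: 73.32
tool_pos: [637.8, 12.9, 272.7]
tcp_rot: [3.142, 0.0, -3.141]
contact_force: [1.3, 2.7, -2.4]
grip_width: 17.8
```

Emit:
{"op": "servo_tool", "data": {"series": [[0, 0, -0.02, 0, 0], [0, 0, -0.02, 0, 0]]}}

```text
time: 73.58
tool_pos: [637.8, 12.8, 272.7]
tcp_rot: [3.138, 0.0, -3.14]
contact_force: [2.7, 11.8, -1.2]
grip_width: 17.8
```

Emit:
{"op": "servo_tool", "data": {"series": [[0, 0, 0.025, 0, 0], [0, 0, 0, 0, 0], [0, 0, 0, 0, 0], [0.05, 0, 0, 0, 0], [0.22, 0, 0, 0, 0], [0.3, 0, 0, 0, 0], [0.4, 0, 0, 0, 0], [0.5, 0, 0, 0, 0], [0.5, 0, 0, 0, 0]]}}

```text
time: 74.7
tool_pos: [637.7, 12.0, 272.8]
tcp_rot: [-3.142, 0.0, -3.141]
contact_force: [0.6, 0.8, 0.6]
grip_width: 45.4
```

Emit:
{"op": "servo_tool", "data": {"series": [[0.5, 0, 0, -0.1, 0], [0.5, 0, 0, -0.3, 0], [0.5, 0, 0, -0.6, 0], [0.5, 0, 0, -0.8, 0], [0.5, 0, 0, -0.5, 0], [0.5, 0.5, 0.3, 0, 0], [0.5, 0.8, 0.5, 0, 0], [0.5, 0.8, 0.5, 0, 0], [0.5, 0.5, 0.3, 0, 0], [0.5, 0, 0, 0, 0]]}}

```text
time: 75.95
tool_pos: [506.5, 93.2, 390.1]
tcp_rot: [3.141, 0.003, -3.139]
contact_force: [1.0, 0.3, -0.3]
grip_width: 46.5
```

```bash
python3 - <<'E'
from h import *
st()
for k in range(6):
    snap('scene','e%d'%k);snap('side','f%d'%k)
    pp('side','shoe1',3)
pp('scene','shoe1',3); pp('scene','handle',2);pp('side','handle',2);pp('scene','bar',2);pp('scene','hook1',3)
for n,c in (('e5','scene'),('f5','side')):
    b=proj(c,[640,-120,150]).astype(int); im=cv2.imread('pics/'+n+'.png')[max(0,b[1]-60):b[1]+60,b[0]-80:b[0]+80]; cv2.imwrite('pics/'+n+'z.png',cv2.resize(im,None,fx=4,fy=4,interpolation=cv2.INTER_CUBIC))
st()
E
```

```text
t 75.95 pos [506.5  93.2 390.1] rot [ 3.1413  0.0034 -3.1393] F [ 1.   0.3 -0.3] grip 46.5
side shoe1 0.63 [ 637.8 -231.3   37.7]
side shoe1 0.62 [ 637.6 -151.3   41.2]
side shoe1 0.62 [638.1 -71.3  37.5]
side shoe1 0.89 [ 637.9 -150.9   40.5]
side shoe1 0.87 [640.  -75.8  35.1]
side shoe1 0.81 [ 634.7 -229.    39.8]
side shoe1 0.94 [ 635.9 -153.1   40.8]
side shoe1 0.78 [ 638.2 -230.9   37.3]
side shoe1 0.64 [640.7 -74.4  36.5]
side shoe1 0.95 [636.9 -72.2  34.3]
side shoe1 0.92 [ 635.3 -151.7   38.9]
side shoe1 0.91 [ 641.3 -229.3   36.4]
side shoe1 0.94 [637.1 -73.   34.6]
side shoe1 0.87 [ 633.4 -152.4   41.2]
side shoe1 0.58 [ 639.6 -228.5   37.4]
side shoe1 0.75 [636.4 -73.9  35.1]
side shoe1 0.61 [ 634.7 -154.4   39.9]
side shoe1 0.59 [ 639.1 -229.5   37.7]
scene shoe1 0.85 [639.7 -75.6  42.1]
scene shoe1 0.66 [ 639.3 -154.9   41.1]
scene shoe1 0.39 [ 641.2 -231.3   38.9]
scene handle 0.69 [637.2  10.7 296.7]
side handle 0.63 [636.   10.2 298. ]
scene bar 0.79 [ 640.6 -150.9  237.4]
scene bar 0.21 [334.7 484.   -3.1]
scene hook1 0.47 [ 639.3 -154.1  123.1]
scene hook1 0.46 [637.5 -76.8 119.8]
scene hook1 0.37 [ 636.  -153.    44.5]
t 77.1 pos [507.7  92.2 387.8] rot [ 3.1415e+00  1.0000e-04 -3.1412e+00] F [-0.2  0.4 -0.4] grip 46.0
```

View pics/f5z.png

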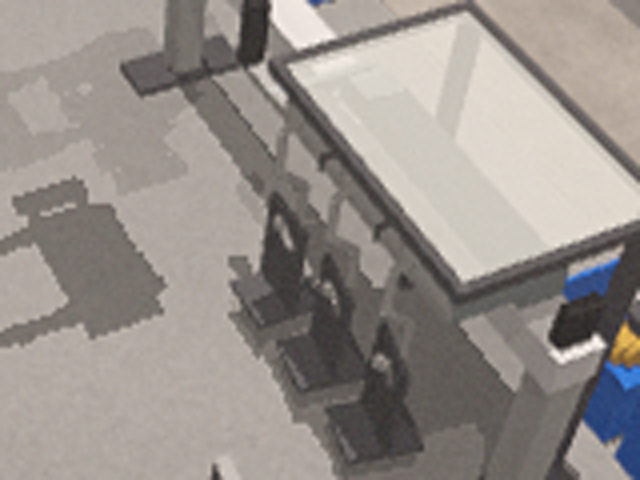

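View pics/e5.png

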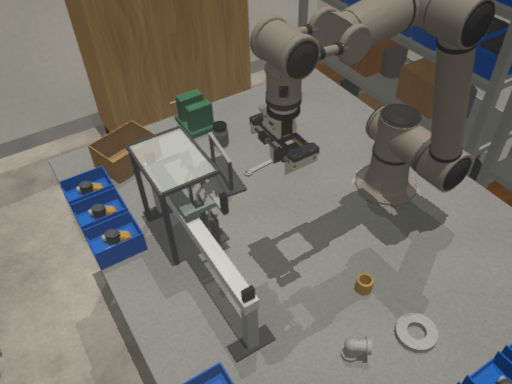

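View pics/f5.png

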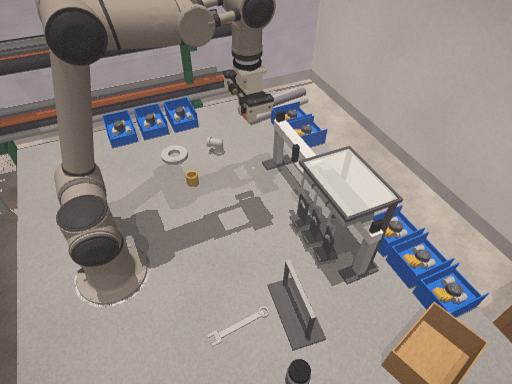

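Emit:
{"op": "servo_tool", "data": {"series": [[0.5, 0, 0, 0, 0], [0.5, 0, 0, 0, 0], [0.5, 0, 0, 0, 0], [0.5, 0, 0, 0, 0], [0.5, 0, 0, 0, 0], [0.5, 0, 0, 0, 0], [0.5, 0, 0, 0, 0], [0.5, 0, 0, 0, 0], [0.5, 0, 0, 0, 0], [0.5, 0, 0, 0, 0], [0.5, 0, 0, 0, 0], [0.5, 0, 0, 0, 0], [0.5, 0, 0, 0, 0], [0.5, 0, 0, 0, 0], [0.5, 0, 0, 0, 0], [0.5, 0, 0, 0, 0], [0.5, 0, 0, 0, 0], [0.5, 0, 0, 0, 0], [0.5, 0, 0, 0, 0], [0.5, 0, 0, 0, 0]]}}

```text
time: 79.6
tool_pos: [507.7, 92.1, 387.7]
tcp_rot: [3.142, -0.0, -3.141]
contact_force: [-0.2, -1.1, -0.2]
grip_width: 45.8
```

Emit:
{"op": "servo_tool", "data": {"series": [[0.5, 0, 0, 0, 0], [0.5, 0, 0, 0, 0], [0.5, 0, 0, 0, 0], [0.5, 0, 0, 0, 0], [0.5, 0, 0, 0, 0], [0.5, 0, 0, 0, 0], [0.5, 0, 0, 0, 0], [0.5, 0, 0, 0, 0], [0.5, 0, 0, 0, 0], [0.5, 0, 0, 0, 0], [0.5, 0, 0, 0, 0], [0.5, 0, 0, 0, 0], [0.5, 0, 0, 0, 0], [0.5, 0, 0, 0, 0], [0.5, 0, 0, 0, 0], [0.5, 0, 0, 0, 0], [0.5, 0, 0, 0, 0], [0.5, 0, 0, 0, 0], [0.5, 0, 0, 0, 0], [0.5, 0, 0, 0, 0]]}}

```text
time: 82.1
tool_pos: [507.7, 92.2, 387.7]
tcp_rot: [3.141, 0.0, -3.141]
contact_force: [-0.9, 0.0, -0.2]
grip_width: 45.5
```

```bash
python3 - <<'E'
from h import *
a=[bot.capture('side').astype(int) for _ in range(10)]
b=proj('side',[640,-150,100]).astype(int)
crop=[x[b[1]-55:b[1]+55,b[0]-50:b[0]+50] for x in a]
print([int((abs(c-crop[0]).max(2)>40).sum()) for c in crop])
pp('side','shoe1',3); st()
E
```

```text
[0, 0, 0, 0, 0, 0, 0, 0, 0, 0]
side shoe1 0.87 [ 638.  -229.6   37.7]
side shoe1 0.75 [636.3  13.7 301.1]
side shoe1 0.64 [ 636.  -150.3   40.6]
t 82.65 pos [507.7  92.1 387.7] rot [ 3.1415  0.     -3.1412] F [ 0.9 -0.5 -0.9] grip 45.6
```

Everything is still, so I'm handing the job in.

```bash
python3 -c "
from plant import bot
print(bot.close_job())"
```

```text
the job is handed in; nothing more can be done
None
```

I drew the carriage to the loading stop and hung all three shoes on S-hooks, one in each space between the collars. Then I pushed the carriage at about 40 mm/s, slowing to 8 mm/s for the last stretch, until it met the stop under the hood. I handed in at about 83 s; `close_job` gives no verdict.

**Last checks**
- **Carriage:** handle travel between the two stops was 260 mm (y = 272.8 to 12.8).
- **Shoes:** they hang about 78 mm apart with their feet about 38 mm above the table. That gives roughly 24 mm between them.
- **Stillness:** ten side pictures over about 0.5 s, starting about 6 s after the gripper had moved clear, showed no change. The very last detection listed only two of the three shoes; the third was missed or taken for the handle. All three showed in the pictures a few seconds earlier.
- **Table:** the other things looked unmoved in the pictures; I did not measure them.

**What went wrong**
- When drawing the carriage out I sent one push too many after it had already met the loading stop. The wrist force rose to about 59 N and the fingers were forced open for a moment. I then eased off and released. This is under the 120 N wrist limit and was at the fingers, but it was not gentle.
- While the second shoe was being hung, the first swung about 18 mm either way and came very near the second; it may have touched it. It had settled within about 7 s, well before the push.

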